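# Set the reel brake and jog the jar labeller

## Task

Get the jar labeller ready for its next run: lift the steel brake saddle by its fin and hang it astride the bare stretch of the label-reel bar, lowering it until it rests there (do not let it drop), and let go of it. Then twist the bar-grip knob on the control box clockwise all the way to its stop, hold it there for about half a second, and release it so that it comes back to rest. Do not press the mushroom stop button, and leave the jars and other things on the table where they are.

Things in the scene. Friction and masses are not known exactly. Their poses are not given: they have to be found in the camera images.
- saddle: Loose dark steel brake saddle, 0.6 kg, 66 (x) x 50 (y) x 148 high: two legs 70 high (inner faces at x = +-25) under a gabled roof, inside an inverted V open below and at both y ends. On the ridge (111 high) an upright fin 12 thick (x), 36 long (y), up to 148. Starts standing on its legs. Origin: centre of underside; z up, y along the ridge; a half turn about z looks the same.
- saddle_seat (a point): Point of the saddle, 86 above its feet, inside under the ridge: when the saddle sits on the bar this lies on the bar's axis. Axes as the saddle.
- saddle_fin (a point): Point at which to grip the fin, 132 above the saddle's feet: 16 below the fin's top, 21 above the ridge. Axes as the saddle; close the fingers along x.
- stand: Fixed label-reel stand: grey base 90 (x) x 280 (y) x 12, a post (30 x 12, 127 high) at each end, and between them a level round steel bar, 18 thick, along y, axis 110 above the table. A paper label reel, 80 in diameter (top 150 above the table), fills its +y end (y = 57 to 117). Origin: centre of underside, z up.
- bar_mid (a point): On the bar's axis, 110 above the table, at the middle of its bare stretch (185 long, between the -y post and the reel). y runs along the bar, towards the reel; z up.
- panel: Fixed control box, 200 (x) x 170 (y), top plate 87 high. On top, 45 towards the robot's side (-x) of its centre, the bar-grip knob; towards the back (x = +50, y = +45) the mushroom stop button. Origin: centre of underside, z up.
- knob_grip (a point): On the upright axis of the bar-grip knob, at the height to grip (120 above the table, 7 below the knob's top). The grip bar is 48 long (x of this point), 13 thick (y) and 30 high, standing on a disc 52 in diameter whose top is 97 above the table. The point turns with the knob; z up.
- knob (a joint): Spring-return knob: 0 at rest, grows as it is turned clockwise seen from above, hard stop at 1.05 rad. A spring (about 0.15 N m at the stop) brings it back to 0 when released.
- stop_button (a joint): Round mushroom stop button, 40 across, on a square housing on the control box: 0 up, grows to 0.006 m pressed.
- jar0: Bystander: the jar in the middle of the table; closed amber jar with black lid, 66 across, 72 high. Origin: centre of underside.
- jar1: Bystander: a jar nearer the robot, to its left; closed amber jar with black lid, 66 across, 72 high. Origin: centre of underside.
- jar2: Bystander: a jar nearer the robot, to its right; closed amber jar with black lid, 66 across, 72 high. Origin: centre of underside.
- core: Bystander: empty cardboard reel core, ring 84 across, 60 high, standing at the back. Origin: centre of underside.
- mug: Bystander: white mug, 76 across, 85 high, at the far left. Origin: centre of underside.
- wrench: Bystander: steel wrench 180 long lying at the far right. Origin: centre of underside.
- lid_tray: Bystander: empty grey tray 100 x 120 x 50 at the far left. Origin: centre of underside.
Things that resemble listed ones, but are neither listed nor needed, are in the scene too. Leave any orange or purple look-alike of the saddle alone.

How it is judged:
By the outcome, as a careful person would: the job done as asked, in the order asked, and still so for the second after the job is handed in, with the robot touching nothing.
It also fails if it takes over 67 s, if anything falls off the work surface, if the arm or the gripper's body presses on something with over 40 N, if the wrist force passes 120 N, or if a joint passes its speed limit or range.

## Robot

A 7-joint arm with a two-finger parallel gripper is mounted at the origin on the work surface. World frame = base frame: x ahead of the robot, y to its left, z up, the work surface at z = 0. Lengths are in m, angles in degrees, forces in N, time in s.
With the tool pointing down it reaches from about 0.425 to 0.875 m from the base axis. Payload 4.7 kg.
Tool frame: the origin (TCP) lies on the mounting face of the last link; the fingertips stand 182 mm ahead of it and the grasp point (between the pads) lies 164 mm ahead of it; z points along the fingers, y is the direction in which the jaws open and shut (so a half turn about z gives the same grasp; the last joint's range is limited). The gripper opens to 87 mm and grips with 3 to 60 N. Pads are 19 mm wide; open, the fingers measure 117 mm over their backs; the gripper's body (75 mm by 190 mm) begins 51 mm behind the grasp point.
Start: joints at [-65.483, 18.392, -4.016, 83.108, 1.295, 78.541, -3.26], TCP at [0.261, 0.595, 0.405] pointing down, gripper open.
Joint ranges: [-163.93, 163.93], [-17.29, 119.83], [-79.2, 71.16], [3.27, 140.29], [-89.18, 269.18], [5.43, 117.66], [-154.24, 154.24]. Speed limits (degrees/s): [147.25, 147.25, 180, 180, 180, 180, 180].

## Interface

Orientations are given as [roll, pitch, yaw] about the fixed x, y, z axes, in that order (R = Rz(yaw) Ry(pitch) Rx(roll)).
In Python, from cell import env, optics, job gives the robot as it stands.
- The arm moves only by the tool apply_moves, never from a script. Its argument "plan" is a list of rows, each a list of 2 entries, a list of its own where there are three numbers: the shift along the tool's x, y, z in cm, then the turn about the tool's z in degrees. A call has 1 to 20 rows; each row shifts and turns the commanded pose from where the row before left it, along the tool's axes as they then stand; what a row does not reach is not made up. A row lasts 1/12 s, in which the tool goes at most 41.7 mm and 7.16 degrees, less where a joint would pass 70% of its speed; a pose out of reach is approached as far as the arm can. A call is refused whole if a number of a shift passes 4.17 or a number of a turn 7.16, either way. A call with a gripper value outside its range is refused whole. "gripper" is the opening, from -1 (shut) to 1 (fully open), set as the call begins (left out, the last holds). The fingers move at their own pace and stop on an object; "force" is the grip in N (left out, the last holds). Time passes only in rows, so rows that do not move let the fingers close. It gives the time, the measured TCP pose, the force and the opening at its end, in the units of the state.
- env.get_obs(): the state, without advancing time (a new reading comes with each control period).
- optics.read_camera(name): name is "scene" or "top"; returns (picture, depth): 384x512x3 uint8, red, green, blue; 384x512 float32, m along the optical axis (not along the pixel's ray), 0 where there is no reading.
- optics.camera_info(name): a dict with "fx", "fy", "cx", "cy" (pixels), "R" (3x3) and "t" (3): a world point X has camera coordinates R X + t. Camera axes: x right, y down, z forward; pixel columns grow to the right and rows downward; lengths in m; the calibration is good to about 2 mm. A picture is of the moment at which its call begins. camera_info takes no time and is no camera call.
- job.sign_off(): hands the job in, once; it reports no verdict.
The state is a dict: "time_s": time; "qpos": joint angles; "joint_velocities": joint speeds; "effort": joint torques, N m; "tool_pos": TCP position; "tool_rot": TCP orientation; "force": force on the tool from outside, world axes, zero at the start; "wrist_torque": the same for the moment, N m; "grip_width": finger opening in m.
Only numpy, scipy, OpenCV 4.12 (cv2) and the standard library are available. Lean on these libraries where they do the work, as an engineer would, in place of code of your own. Each camera call takes 0.05 s, during which the arm holds its last target.

## Working session

There is one attempt and no reset: what is moved stays moved. The work goes in short steps, Python scripts to look and compute and a tool call to move; the robot and the scene stay as the last step left them, time stands still between calls to the robot, and variables do not carry over. Pictures are saved under pics/ and viewed, and the job is handed in when it is done.

Besides the shell and the picture viewer there is one more tool, called after ">>>" as name(argument=value, ...) on one line, values as JSON. apply_moves: Moves the arm, as the interface text tells. Its arguments: {"type":"object","properties":{"plan":{"type":"array"},"gripper":{"type":"number"},"force":{"type":"number"}},"required":["plan"]}

```bash
ls -la && mkdir -p pics
python3 - <<'E'
from cell import env, optics, job
import cv2, numpy as np
o=env.get_obs()
for k,v in o.items(): print(k, np.round(v,4))
for n in ("scene","top"):
    i=optics.camera_info(n); print(n,{k:np.round(v,4).tolist() for k,v in i.items()})
    p,d=optics.read_camera(n)
    cv2.imwrite(f"pics/{n}0.png",p[:,:,::-1]); np.savez(f"pics/{n}0.npz",p=p,d=d)
E
```

```text
total 12
drwxr-xr-x  3 agent agent 4096 Dec  5 18:57 .
drwxr-xr-x 23 root  root  4096 Dec  5 18:57 ..
drwxr-xr-x  2 agent agent 4096 Dec  5 18:57 pics
time_s 0.0
qpos [-65.484   18.4363  -4.0148  83.174    1.2958  78.5392  -3.2586]
joint_velocities [ 0.1779 -0.0653 -0.0499 -0.0602 -0.0313  0.134   0.0374]
effort [ 2.00000e-04 -4.91299e+01 -4.04100e-01 -3.12523e+01 -6.40000e-02
  4.39000e-02  2.00000e-04]
tool_pos [0.2613 0.5949 0.4037]
tool_rot [-1.798958e+02  6.600000e-03  1.562946e+02]
force [ 0.9303  0.0539 -0.194 ]
wrist_torque [ 0.0263 -0.0412  0.0078]
grip_width 0.0871
scene {'fx': 377.9426, 'fy': 377.9426, 'cx': 258.9167, 'cy': 196.1067, 'R': [[0.0751, 0.9971, 0.0133], [0.7379, -0.0466, -0.6733], [-0.6707, 0.0604, -0.7393]], 't': [-0.0182, -0.3409, 2.0144]}
top {'fx': 416.4865, 'fy': 416.4865, 'cx': 246.7471, 'cy': 196.4483, 'R': [[-0.0179, -0.9998, -0.0081], [-0.9828, 0.019, -0.1837], [0.1839, 0.0046, -0.9829]], 't': [0.0157, 0.5564, 1.3175]}
```

View pics/scene0.png

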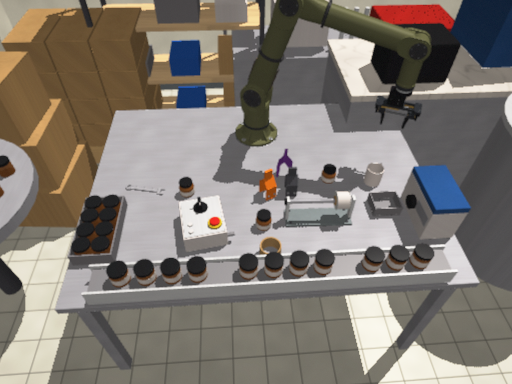

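View pics/top0.png

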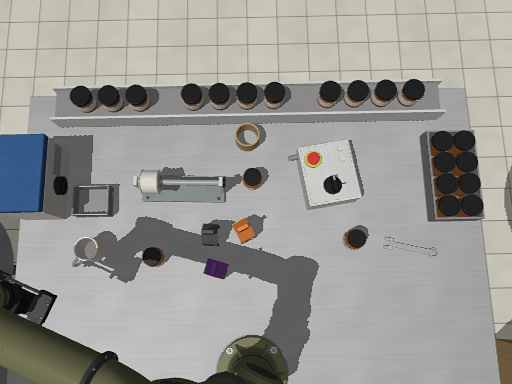

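The scene view shows the dark saddle near (291,182) with the orange look-alike at (268,184) and the purple one at (285,160). The stand is at (318,208) and the control box at (203,222). In the top view the saddle is at (210,234), the stand at (183,187) and the knob at (333,184). Next I'll zoom in and build point clouds.

```bash
cat > h.py <<'E'
import numpy as np, cv2
from cell import env, optics, job
def load(n,tag):
    z=np.load(f"pics/{n}{tag}.npz"); return z['p'],z['d']
def cloud(n,d):
    i=optics.camera_info(n); R=np.array(i['R']);t=np.array(i['t'])
    v,u=np.mgrid[0:d.shape[0],0:d.shape[1]]
    c=np.stack([(u-i['cx'])/i['fx']*d,(v-i['cy'])/i['fy']*d,d],-1)
    return (c-t)@R
def proj(n,X):
    i=optics.camera_info(n); c=np.asarray(X)@np.array(i['R']).T+np.array(i['t'])
    return np.stack([i['fx']*c[...,0]/c[...,2]+i['cx'],i['fy']*c[...,1]/c[...,2]+i['cy']],-1)
def ray(n,u,v):
    i=optics.camera_info(n);R=np.array(i['R']);t=np.array(i['t'])
    return -R.T@t, R.T@np.array([(u-i['cx'])/i['fx'],(v-i['cy'])/i['fy'],1.])
def tri(a,b):
    (o1,d1),(o2,d2)=ray("scene",*a),ray("top",*b)
    A=np.stack([d1,-d2],1); s=np.linalg.lstsq(A,o2-o1,rcond=None)[0]
    p,q=o1+s[0]*d1,o2+s[1]*d2
    return (p+q)/2,np.linalg.norm(p-q)
def snap(tag):
    for n in("scene","top"):
        p,d=optics.read_camera(n); cv2.imwrite(f"pics/{n}{tag}.png",p[:,:,::-1]); np.savez(f"pics/{n}{tag}.npz",p=p,d=d)
def crop(n,tag,u0,v0,u1,v1,s,out):
    p,_=load(n,tag); c=cv2.resize(p[v0:v1,u0:u1],None,fx=s,fy=s,interpolation=cv2.INTER_CUBIC)
    cv2.imwrite(out,c[:,:,::-1])
E
python3 - <<'E'
from h import *
crop("top","0",125,140,275,290,4,"pics/tc1.png")
crop("scene","0",230,140,390,250,5,"pics/sc1.png")
crop("top","0",280,130,380,220,6,"pics/tc2.png")
crop("scene","0",165,185,265,260,7,"pics/sc2.png")
for n in("scene","top"):
    p,d=load(n,"0"); C=cloud(n,d)
    np.save(f"pics/{n}C.npy",C)
    # table level check
    m=(d>0)&(abs(C[...,2])<0.02)&(C[...,0]>0.3)&(C[...,0]<0.9)&(abs(C[...,1])<0.5)
    print(n,m.sum(),np.median(C[m][:,2]),(d==0).mean())
E
```

```text
scene 14619 -0.0010980242038322893 0.004170735677083333
top 37883 -8.442233211382826e-05 0.003926595052083333
```

View pics/tc1.png

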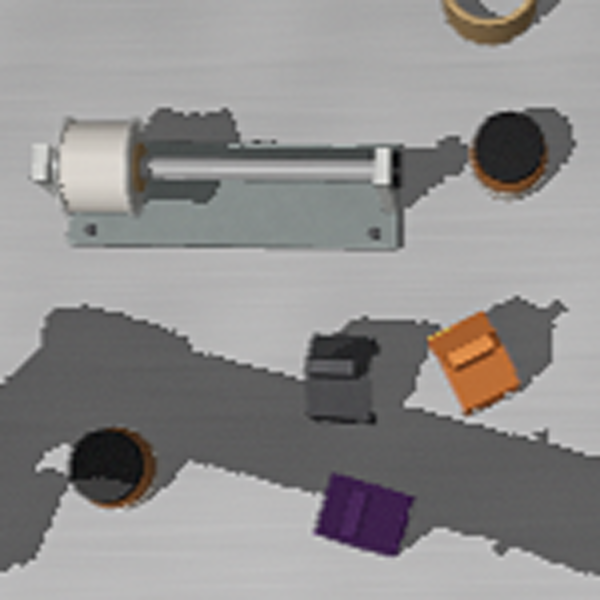

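View pics/sc1.png

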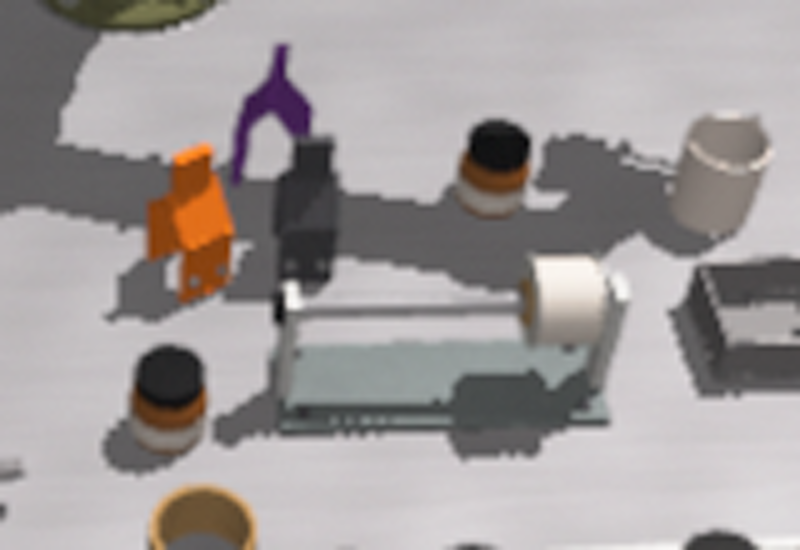

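View pics/tc2.png

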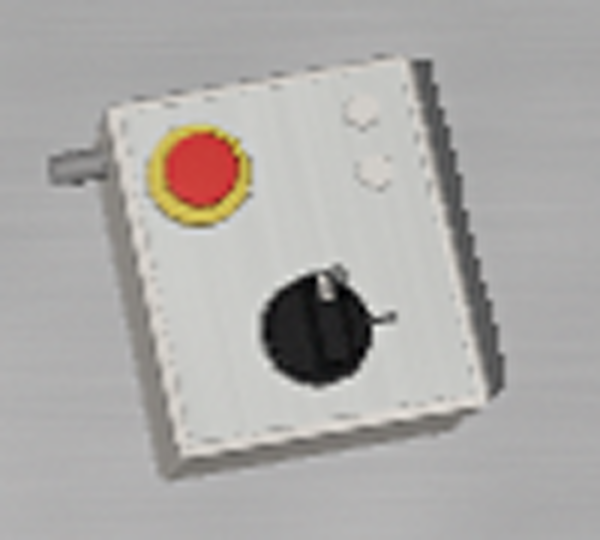

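View pics/sc2.png

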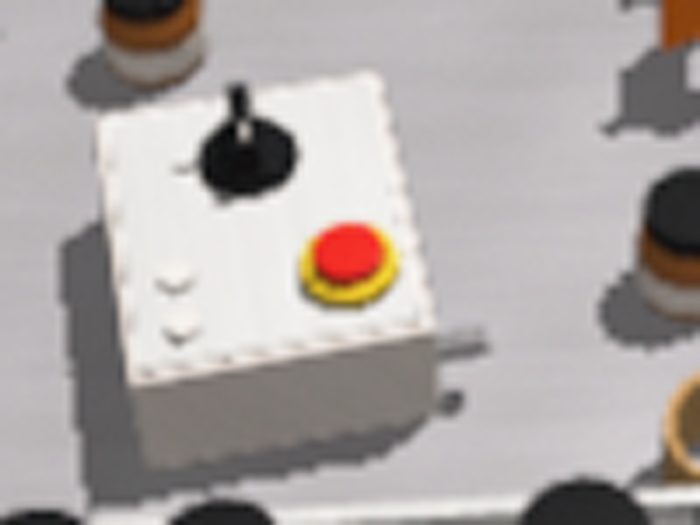

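The crops show the dark saddle's fin running nearly along world y, at about (207,232) in the top view. The bar runs from (162,181) to (219,181), also nearly along y. The knob grip bar points along the box's x axis at about (333,185). Next I'll measure from the depth clouds of both views.

Run:
```python
from h import *
Cs={n:np.load(f"pics/{n}C.npy") for n in("scene","top")}
P={n:load(n,"0")[0].astype(int) for n in Cs}
def rect(a): 
    r=cv2.minAreaRect(a[:,:2].astype(np.float32)*1000); return np.round(r[0],1),np.round(r[1],1),round(r[2],1)
# saddle region
for n,(u0,v0,u1,v1) in {"top":(198,220,224,250),"scene":(283,164,302,200)}.items():
    C=Cs[n][v0:v1,u0:u1].reshape(-1,3); p=P[n][v0:v1,u0:u1].reshape(-1,3)
    sat=p.max(1)-p.min(1)
    ok=(sat<25)&(p.max(1)<130)
    for lo,hi in ((0.02,0.07),(0.07,0.105),(0.115,0.16),(0.14,0.16)):
        m=ok&(C[:,2]>lo)&(C[:,2]<hi); a=C[m]
        if len(a)>4: print(n,lo,hi,m.sum(),a.min(0).round(4),a.max(0).round(4),np.median(a,0).round(4),rect(a))
# bar
for n,(u0,v0,u1,v1) in {"top":(155,170,228,190),"scene":(285,190,345,212)}.items():
    C=Cs[n][v0:v1,u0:u1].reshape(-1,3)
    m=(C[:,2]>0.10)&(C[:,2]<0.13); a=C[m]
    print(n,"bar",m.sum(),a.min(0).round(4),a.max(0).round(4),np.median(a,0).round(4),rect(a))
# reel/posts all >0.1 near stand
for n in Cs:
    C=Cs[n].reshape(-1,3); 
    m=(C[:,0]>0.55)&(C[:,0]<0.75)&(C[:,1]>0.02)&(C[:,1]<0.33)
    for lo,hi in((0.005,0.02),(0.09,0.135),(0.135,0.16)):
        a=C[m&(C[:,2]>lo)&(C[:,2]<hi)]
        if len(a): print(n,"stand",lo,len(a),a.min(0).round(3),a.max(0).round(3),rect(a))
# panel
for n in Cs:
    C=Cs[n].reshape(-1,3); p=P[n].reshape(-1,3)
    m=(C[:,0]>0.5)&(C[:,0]<0.8)&(C[:,1]<-0.08)&(C[:,1]>-0.37)
    for lo,hi in((0.08,0.092),(0.092,0.105),(0.115,0.14)):
        a=C[m&(C[:,2]>lo)&(C[:,2]<hi)]
        if len(a): print(n,"panel",lo,len(a),a.min(0).round(4),a.max(0).round(4),np.median(a,0).round(4),rect(a))
    dk=m&(p.max(1)<60)&(C[:,2]>0.088)
    for lo,hi in((0.09,0.103),(0.12,0.135)):
        a=C[dk&(C[:,2]>lo)&(C[:,2]<hi)]
        if len(a): print(n,"knob dark",lo,len(a),a.min(0).round(4),a.max(0).round(4),np.median(a,0).round(4),rect(a))
```

```text
top 0.02 0.07 41 [0.3979 0.0994 0.0203] [0.4659 0.152  0.0699] [0.4022 0.1161 0.0572] (array([433.6, 123.9]), array([48.7, 68.3]), 83.3)
top 0.07 0.105 242 [0.4012 0.1005 0.0702] [0.4658 0.1526 0.1047] [0.425  0.1257 0.0862] (array([434.2, 126.3]), array([49.7, 64.5]), 86.5)
top 0.115 0.16 56 [0.428  0.1084 0.1176] [0.4418 0.1423 0.1519] [0.4325 0.125  0.1464] (array([434.1, 125.3]), array([34.6, 12. ]), 83.4)
top 0.14 0.16 48 [0.4287 0.1084 0.1409] [0.4418 0.1418 0.1519] [0.4349 0.1264 0.1469] (array([434.8, 125.2]), array([34.1, 12. ]), 86.2)
scene 0.02 0.07 109 [0.4069 0.0987 0.0204] [0.4779 0.148  0.0699] [0.4709 0.1212 0.0445] (array([451.1, 110.2]), array([83.1, 39.1]), 33.3)
scene 0.07 0.105 112 [0.4208 0.1005 0.0706] [0.4743 0.1463 0.1047] [0.4548 0.1232 0.0875] (array([447.8, 123.6]), array([45.4, 53.2]), 89.1)
scene 0.115 0.16 62 [0.4287 0.0739 0.1153] [0.594  0.1428 0.1511] [0.4436 0.1254 0.1355] (array([512.3, 109.4]), array([ 35. , 172.8]), 77.7)
scene 0.14 0.16 25 [0.4287 0.1093 0.1403] [0.4494 0.1428 0.1511] [0.4395 0.1268 0.1447] (array([439.7, 126.5]), array([20.7, 3
[... 1786 characters left out ...]
53  0.092 ] [ 0.622  -0.2647  0.0864] (array([ 626.7, -261.1]), array([200.4, 170.8]), 9.2)
top panel 0.092 357 [ 0.5363 -0.3409  0.092 ] [ 0.7269 -0.1806  0.1048] [ 0.6474 -0.2475  0.0959] (array([ 627.6, -257.3]), array([182.3, 157.4]), 7.0)
top panel 0.115 72 [ 0.5584 -0.2771  0.1165] [ 0.6054 -0.2593  0.1325] [ 0.5813 -0.2679  0.1263] (array([ 582. , -268.4]), array([47.1, 14. ]), 10.2)
top knob dark 0.09 136 [ 0.555  -0.2945  0.0901] [ 0.611  -0.2428  0.1018] [ 0.5793 -0.2602  0.0961] (array([ 581.9, -269.4]), array([51.2, 52.7]), 73.8)
top knob dark 0.12 53 [ 0.5584 -0.2771  0.1206] [ 0.6027 -0.2593  0.1325] [ 0.5767 -0.268   0.1265] (array([ 581.2, -268.5]), array([45.5, 14. ]), 10.2)
```

Run:
```python
from h import *
Cs={n:np.load(f"pics/{n}C.npy") for n in("scene","top")}
P={n:load(n,"0")[0].astype(int) for n in Cs}
def pca(a):
    c=a[:,:2].mean(0); w,v=np.linalg.eigh(np.cov((a[:,:2]-c).T)); d=v[:,-1]; d=d*np.sign(d[1] if abs(d[1])>abs(d[0]) else d[0])
    return c.round(4),np.degrees(np.arctan2(d[1],d[0])).round(2)
# fin
for n,(u0,v0,u1,v1) in {"top":(198,220,224,250),"scene":(283,160,302,200)}.items():
    C=Cs[n][v0:v1,u0:u1].reshape(-1,3); p=P[n][v0:v1,u0:u1].reshape(-1,3)
    m=(p.max(1)-p.min(1)<30)&(C[:,2]>0.14)&(C[:,2]<.16)&(C[:,0]<0.46)
    print(n,"fin",m.sum(),pca(C[m]), np.ptp(C[m],axis=0).round(4))
# ridge line/roof planes from top: fit two planes? use legs-level outline
# bar: use bare stretch only y .09...27 ; points z .105-.122
for n in Cs:
    C=Cs[n].reshape(-1,3)
    m=(C[:,1]>0.09)&(C[:,1]<0.262)&(C[:,0]>0.57)&(C[:,0]<0.63)&(C[:,2]>0.1)&(C[:,2]<0.13)
    a=C[m]; k=np.polyfit(a[:,1],a[:,0],1); print(n,"bar x at y=.18",np.polyval(k,.18).round(4),"yaw",-np.degrees(np.arctan(k[0])).round(2),"zmax",np.percentile(a[:,2],[50,90,97]).round(4), m.sum(), np.ptp(a[:,0]).round(4))
    for y in np.arange(.09,.27,.03):
        b=a[(a[:,1]>=y)&(a[:,1]<y+.03)]; t=b[b[:,2]>np.percentile(b[:,2],60)]
        print("   ",y.round(3),b[:,0].min().round(4),b[:,0].max().round(4),t[:,0].mean().round(4),t[:,2].mean().round(4))
    # bar y limits: post -y and reel
    m=(C[:,0]>0.57)&(C[:,0]<0.635)&(C[:,2]>0.12)&(C[:,2]<0.14)
    a=C[m]; p1=a[a[:,1]<0.15]; p2=a[(a[:,1]>.2)&(a[:,1]<.4)]
    print("   post",p1.min(0).round(4),p1.max(0).round(4),len(p1),"reel",np.percentile(p2[:,1],[1,50,99]).round(4))
    m=(C[:,0]>0.56)&(C[:,0]<0.66)&(C[:,2]>0.13)&(C[:,1]>.2)&(C[:,1]<.42)&(C[:,2]<.17)
    a=C[m]; print("   reel>0.13",a.min(0).round(4),a.max(0).round(4))
    # stand base 0.007..0.018
    m=(C[:,0]>0.53)&(C[:,0]<0.68)&(C[:,2]>0.006)&(C[:,2]<0.018)&(C[:,1]>.04)&(C[:,1]<.37)
    a=C[m]; r=cv2.minAreaRect(a[:,:2].astype(np.float32)*1000); print("   base",np.round(r[0],1),np.round(r[1],1),round(r[2],2))
    # knob bar
    m=(C[:,0]>0.54)&(C[:,0]<0.63)&(C[:,1]>-.31)&(C[:,1]<-.23)&(C[:,2]>0.117)&(C[:,2]<.14)
    print(n,"knob",m.sum(),pca(C[m]))
    m=(C[:,0]>0.6)&(C[:,0]<0.8)&(C[:,1]>-.37)&(C[:,1]<-.15)&(C[:,2]>0.1)
    print(n,"button",m.sum(),C[m].min(0).round(4),C[m].max(0).round(4),C[m].mean(0).round(4))
```

```text
top fin 48 (array([0.4342, 0.1254]), np.float64(85.55)) [0.0132 0.0333 0.011 ]
scene fin 27 (array([0.4395, 0.1251]), np.float64(78.36)) [0.0207 0.0348 0.0108]
scene bar x at y=.18 0.604 yaw -1.21 zmax [0.115  0.1188 0.1219] 186 0.0274
    0.09 0.5886 0.614 0.6018 0.1209
    0.12 0.5877 0.6098 0.6025 0.1174
    0.15 0.5923 0.6126 0.6006 0.1179
    0.18 0.596 0.6121 0.6021 0.1178
    0.21 0.5936 0.615 0.6073 0.1183
    0.24 0.5985 0.613 0.6044 0.1181Traceback (most recent call last):
  File "<stdin>", line 19, in <module>
    return _quantile_unchecked(
        a, q, axis, out, overwrite_input, method, keepdims, weights)
    return _ureduce(a,
                    func=_quantile_ureduce_func,
    ...<5 lines>...
                    overwrite_input=overwrite_input,
                    method=method)
    r = func(a, **kwargs)
    result = _quantile(arr,
                       quantiles=q,
    ...<2 lines>...
                       out=out,
                       weights=wgt)
    slices_having_nans = np.isnan(arr[-1, ...])
                                  ~~~^^^^^^^^^
IndexError: index -1 is out of bounds for axis 0 with size 0
```

Run:
```python
from h import *
Cs={n:np.load(f"pics/{n}C.npy") for n in("scene","top")}
def pca(a):
    c=a[:,:2].mean(0); w,v=np.linalg.eigh(np.cov((a[:,:2]-c).T)); d=v[:,-1]; d=d*np.sign(d[1] if abs(d[1])>abs(d[0]) else d[0])
    return c.round(4),np.degrees(np.arctan2(d[1],d[0])).round(2)
def mm(a): return (len(a),a.min(0).round(4).tolist(),a.max(0).round(4).tolist()) if len(a) else None
for n in Cs:
    C=Cs[n].reshape(-1,3)
    print(n)
    m=(C[:,1]>0.09)&(C[:,1]<0.262)&(C[:,0]>0.57)&(C[:,0]<0.63)&(C[:,2]>0.1)&(C[:,2]<0.13)
    a=C[m]; k=np.polyfit(a[:,1],a[:,0],1); print("bar x at .18",np.polyval(k,.18).round(4),"yaw",-np.degrees(np.arctan(k[0])).round(2),np.percentile(a[:,2],[50,90,97]).round(4))
    for y in np.arange(.09,.27,.03):
        b=a[(a[:,1]>=y)&(a[:,1]<y+.03)]; print("   ",y.round(3),b[:,0].min().round(4),b[:,0].max().round(4))
    box=(C[:,0]>0.56)&(C[:,0]<0.64)
    print("  post-",mm(C[box&(C[:,2]>.121)&(C[:,2]<.135)&(C[:,1]<.12)&(C[:,1]>.04)]))
    print("  reel",mm(C[box&(C[:,2]>.13)&(C[:,2]<.16)&(C[:,1]>.2)&(C[:,1]<.4)]))
    print("  post+",mm(C[box&(C[:,2]>.11)&(C[:,2]<.135)&(C[:,1]>.34)&(C[:,1]<.4)]))
    m=(C[:,0]>0.53)&(C[:,0]<0.68)&(C[:,2]>0.006)&(C[:,2]<0.018)&(C[:,1]>.04)&(C[:,1]<.37)
    r=cv2.minAreaRect(C[m][:,:2].astype(np.float32)*1000); print("   base",np.round(r[0],1),np.round(r[1],1),round(r[2],2))
    m=(C[:,0]>0.54)&(C[:,0]<0.63)&(C[:,1]>-.31)&(C[:,1]<-.23)&(C[:,2]>0.117)&(C[:,2]<.14)
    print("knob",m.sum(),pca(C[m]))
    m=(C[:,0]>0.6)&(C[:,0]<0.8)&(C[:,1]>-.37)&(C[:,1]<-.15)&(C[:,2]>0.1)
    print("button",mm(C[m]),C[m].mean(0).round(4))
```

```text
scene
bar x at .18 0.604 yaw -1.21 [0.115  0.1188 0.1219]
    0.09 0.5886 0.614
    0.12 0.5877 0.6098
    0.15 0.5923 0.6126
    0.18 0.596 0.6121
    0.21 0.5936 0.615
    0.24 0.5985 0.613Traceback (most recent call last):
  File "<stdin>", line 13, in <module>
    return umr_minimum(a, axis, None, out, keepdims, initial, where)
ValueError: zero-size array to reduction operation minimum which has no identity
```

Run:
```python
from h import *
Cs={n:np.load(f"pics/{n}C.npy") for n in("scene","top")}
def pca(a):
    c=a[:,:2].mean(0); w,v=np.linalg.eigh(np.cov((a[:,:2]-c).T)); d=v[:,-1]; d=d*np.sign(d[1] if abs(d[1])>abs(d[0]) else d[0])
    return c.round(4),np.degrees(np.arctan2(d[1],d[0])).round(2)
def mm(a): return (len(a),a.min(0).round(4).tolist(),a.max(0).round(4).tolist()) if len(a) else None
for n in Cs:
    C=Cs[n].reshape(-1,3)
    print(n)
    m=(C[:,1]>0.09)&(C[:,1]<0.262)&(C[:,0]>0.57)&(C[:,0]<0.63)&(C[:,2]>0.1)&(C[:,2]<0.13)
    a=C[m]; k=np.polyfit(a[:,1],a[:,0],1); print("bar x at .18",np.polyval(k,.18).round(4),"yaw",-np.degrees(np.arctan(k[0])).round(2),np.percentile(a[:,2],[50,90,97]).round(4))
    for y in (.09,.12,.15,.18,.21,.235):
        b=a[(a[:,1]>=y)&(a[:,1]<y+.03)]; print("   ",y,b[:,0].min().round(4),b[:,0].max().round(4))
    box=(C[:,0]>0.56)&(C[:,0]<0.64)
    print("  post-",mm(C[box&(C[:,2]>.121)&(C[:,2]<.135)&(C[:,1]<.12)&(C[:,1]>.04)]))
    print("  reel",mm(C[box&(C[:,2]>.13)&(C[:,2]<.16)&(C[:,1]>.2)&(C[:,1]<.4)]))
    print("  post+",mm(C[box&(C[:,2]>.11)&(C[:,2]<.135)&(C[:,1]>.34)&(C[:,1]<.4)]))
    m=(C[:,0]>0.53)&(C[:,0]<0.68)&(C[:,2]>0.006)&(C[:,2]<0.018)&(C[:,1]>.04)&(C[:,1]<.37)
    r=cv2.minAreaRect(C[m][:,:2].astype(np.float32)*1000); print("   base",np.round(r[0],1),np.round(r[1],1),round(r[2],2))
    m=(C[:,0]>0.54)&(C[:,0]<0.63)&(C[:,1]>-.31)&(C[:,1]<-.23)&(C[:,2]>0.117)&(C[:,2]<.14)
    print("knob",m.sum(),pca(C[m]))
    m=(C[:,0]>0.6)&(C[:,0]<0.8)&(C[:,1]>-.37)&(C[:,1]<-.15)&(C[:,2]>0.1)
    print("button",mm(C[m]),C[m].mean(0).round(4))
```

```text
scene
bar x at .18 0.604 yaw -1.21 [0.115  0.1188 0.1219]
    0.09 0.5886 0.614
    0.12 0.5877 0.6098
    0.15 0.5923 0.6126
    0.18 0.596 0.6121
    0.21 0.5936 0.615
    0.235 0.5985 0.6131
  post- (20, [0.5879, 0.0739, 0.1211], [0.614, 0.1176, 0.1294])
  reel (160, [0.578, 0.2775, 0.1301], [0.6346, 0.3498, 0.1517])
  post+ (29, [0.5929, 0.3462, 0.1106], [0.6218, 0.3617, 0.1317])
   base [613.4 207.1] [131.4 304.6] 1.39
knob 31 (array([ 0.589 , -0.2696]), np.float64(7.16))
button (91, [0.6027, -0.274, 0.1001], [0.6934, -0.1902, 0.1301]) [ 0.659  -0.2239  0.1074]
top
bar x at .18 0.5948 yaw -2.18 [0.1176 0.1215 0.1259]
    0.09 0.5792 0.6054
    0.12 0.5868 0.6005
    0.15 0.5874 0.6005
    0.18 0.5871 0.6062
    0.21 0.5882 0.6062
    0.235 0.5889 0.6073
  post- (54, [0.5772, 0.0754, 0.1212], [0.607, 0.1163, 0.1305])
  reel (368, [0.5645, 0.2807, 0.1301], [0.6319, 0.3595, 0.1555])
  post+ (50, [0.5658, 0.34, 0.1101], [0.6153, 0.3618, 0.1318])
   base [606.8 206.3] [145.4 318.9] 1.17
knob 71 (array([ 0.5816, -0.268 ]), np.float64(8.74))
button (139, [0.6014, -0.269, 0.1], [0.6925, -0.1841, 0.1305]) [ 0.6641 -0.2119  0.1069]
```

Run:
```python
from h import *
Cs={n:np.load(f"pics/{n}C.npy") for n in("scene","top")}
P={n:load(n,"0")[0].astype(int) for n in Cs}
for n,(u0,v0,u1,v1) in {"top":(199,220,223,248),"scene":(283,164,300,200)}.items():
    C=Cs[n][v0:v1,u0:u1].reshape(-1,3); p=P[n][v0:v1,u0:u1].reshape(-1,3)
    ok=(p.max(1)-p.min(1)<25)&(p.max(1)<130)&(C[:,2]>0.074)&(C[:,2]<0.107)&(C[:,1]<.15)&(C[:,1]>.1)&(C[:,0]<.475)&(C[:,0]>.4)
    for s,m in (("-x roof",ok&(C[:,0]<.43)),("+x roof",ok&(C[:,0]>.44))):
        a=C[m]
        if len(a)<10: print(n,s,len(a));continue
        for it in range(4):
            A=np.c_[a[:,:2],np.ones(len(a))]; k=np.linalg.lstsq(A,a[:,2],rcond=None)[0]; r=a[:,2]-A@k; a=a[abs(r)<max(2*r.std(),.0015)]
        print(n,s,len(a),"grad az",np.degrees(np.arctan2(k[1],k[0])).round(2),"slope deg",np.degrees(np.arctan(np.hypot(*k[:2]))).round(1),"y-extent",a[:,1].min().round(4),a[:,1].max().round(4),"rms",r.std().round(4), "ridge? z at x=.435,y=.1255:",(k@[.435,.1255,1]).round(4))
i=lambda n,t,b,s,o: crop(n,t,*b,s,o)
i("top","0",(195,215,260,285),8,"pics/tc3.png")
i("scene","0",(275,150,315,205),10,"pics/sc3.png")
```

```text
top -x roof 105 grad az -3.83 slope deg 48.3 y-extent 0.1028 0.1498 rms 0.002 ridge? z at x=.435,y=.1255: 0.1086
top +x roof 77 grad az 176.33 slope deg 48.9 y-extent 0.1005 0.1497 rms 0.0017 ridge? z at x=.435,y=.1255: 0.1087
scene -x roof 2
scene +x roof 93 grad az 176.03 slope deg 44.8 y-extent 0.1007 0.1463 rms 0.0044 ridge? z at x=.435,y=.1255: 0.1093
```

View pics/tc3.png

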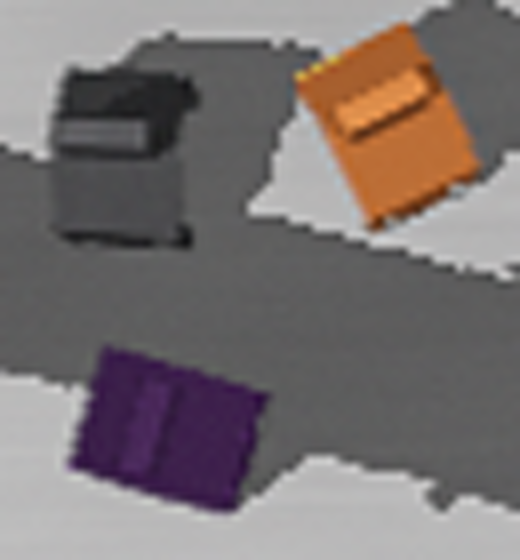

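View pics/sc3.png

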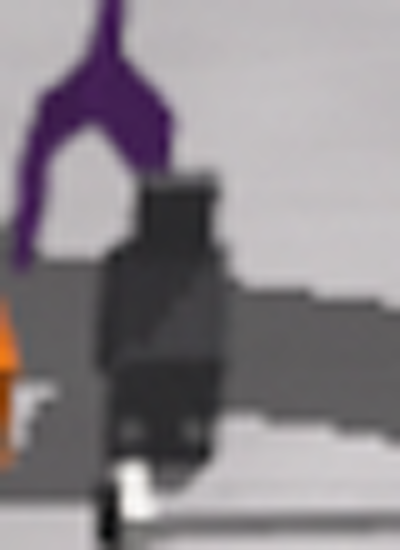

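The saddle stands at about x=0.435–0.440, y=0.1255, with yaw about -3.8°. Its ridge measures 0.109 against the stated 0.111. Next I'll triangulate the fin top as a two-view check and look at the clearance to the purple and orange look-alikes.

Run:
```python
from h import *
print("fin top",[np.round(x,4) for x in tri((293.0,168.0),(207.4,231.3))])
# knob top centre, button top, panel corners
c7=lambda x,y:(165+(x+.5)/7-.5,185+(y+.5)/7-.5); c6=lambda x,y:(280+(x+.5)/6-.5,130+(y+.5)/6-.5)
for nm,a,b in (("button",(350,252),(202,170)),("cornerA(+y,+x)",(432,330),(108,105)),("cornerB(-y,+x)",(133,382),(410,60)),("cornerC(-x,+y)",(375,75),(183,455)),("cornerD(-x,-y)",(100,118),(488,405)),("knob disc",(248,155),(318,327))):
    print(nm,[np.round(x,4) for x in tri(c7(*a),c6(*b))])
s5=lambda x,y:(230+(x+.5)/5-.5,140+(y+.5)/5-.5); t4=lambda x,y:(125+(x+.5)/4-.5,140+(y+.5)/4-.5)
for nm,a,b in (("post- top",(292,290),(384,158)),("post+ top",(622,290),(40,160)),("bar at post",(300,312),(374,167)),("bar at reel",(520,302),(152,168)),("jar0 lid",(168,372),(511,145))):
    print(nm,[np.round(x,4) for x in tri(s5(*a),t4(*b))])
C=np.load("pics/topC.npy"); p=load("top","0")[0].astype(int)
for nm,b in (("purple",(200,255,232,282)),("orange",(230,215,258,246))):
    u0,v0,u1,v1=b; c=C[v0:v1,u0:u1].reshape(-1,3); q=p[v0:v1,u0:u1].reshape(-1,3)
    m=(c[:,2]>.112)&(c[:,2]<.16)&(q.max(1)-q.min(1)>25); print(nm,m.sum(),c[m].min(0).round(3),c[m].max(0).round(3))
```

```text
fin top [array([0.4352, 0.1282, 0.1413]), np.float64(0.0048)]
button [array([ 0.6696, -0.2093,  0.1003]), np.float64(0.0037)]
cornerA(+y,+x) [array([ 0.7128, -0.1641,  0.0812]), np.float64(0.0012)]
cornerB(-y,+x) [array([ 0.7357, -0.3291,  0.0793]), np.float64(0.005)]
cornerC(-x,+y) [array([ 0.5181, -0.1957,  0.0805]), np.float64(0.0024)]
cornerD(-x,-y) [array([ 0.5421, -0.359 ,  0.0804]), np.float64(0.0038)]
knob disc [array([ 0.5846, -0.2693,  0.0892]), np.float64(0.0031)]
post- top [array([0.5978, 0.087 , 0.1339]), np.float64(0.0034)]
post+ top [array([0.6044, 0.3583, 0.122 ]), np.float64(0.0029)]
bar at post [array([0.5971, 0.0963, 0.1057]), np.float64(0.0022)]
bar at reel [array([0.5998, 0.2751, 0.1078]), np.float64(0.0071)]
jar0 lid [array([ 0.622 , -0.0131,  0.0676]), np.float64(0.0025)]
purple 59 [0.308 0.1   0.113] [0.347 0.118 0.154]
orange 65 [ 0.433 -0.     0.114] [0.457 0.036 0.151]
```

The triangulated heights come out about 6 mm low, because the two views disagree by about 5 mm in x. The depth heights match the text (ridge 0.109, panel top 0.0864, bar top 0.119). So x is uncertain by about ±3 mm and I'll settle it against the arm itself. Now I'll move to a hover over the saddle.

>>> apply_moves(plan=[[[-2.68, -2.77, 0], 0], [[-2.68, -2.77, 0], 0], [[-2.68, -2.77, 0], 0], [[-2.68, -2.77, 0], 0], [[-2.68, -2.77, 0], 0], [[-2.68, -2.77, 0], 0], [[-2.68, -2.77, 0], 0], [[-2.68, -2.77, 0], 0], [[-2.68, -2.77, 0], 0], [[-2.68, -2.77, 0], 0], [[-2.68, -2.77, 0], 0], [[-2.68, -2.77, 0], 0], [[-2.68, -2.77, 0], 0], [[0, 0, 0], 0]], gripper=1, force=30)

```text
time_s: 1.27
tool_pos: [0.4376, 0.1174, 0.4048]
tool_rot: [-179.9, 0.1, 155.6]
force: [-0.2, 0.5, -0.3]
grip_width: 0.087
```

>>> apply_moves(plan=[[[0, 0, 0], 7], [[0, 0, 0], 7], [[0, 0, 0], 7], [[0, 0, 0], 7], [[0, 0, 0], 7], [[0, 0, 0], 7], [[0, 0, 0], 7], [[0, 0, 0], 7], [[0, 0, 0], 7], [[0, 0, 0], 7], [[0, 0, 0], 0], [[0, 0, 0], 0]])

```text
time_s: 2.27
tool_pos: [0.4354, 0.1254, 0.4045]
tool_rot: [-180.0, 0.0, 86.5]
force: [0.5, -0.5, 0.1]
grip_width: 0.0874
```

Run:
```python
from h import *
o=env.get_obs()
for k in("time_s","qpos","tool_pos","tool_rot","force","grip_width"): print(k,np.round(o[k],4))
snap("1")
crop("scene","1",230,60,350,220,4,"pics/sc4.png")
```

```text
time_s 2.2667
qpos [-34.9956  -6.3536  14.5133 110.0471   1.6398  76.1436 -24.4755]
tool_pos [0.4354 0.1254 0.4045]
tool_rot [-1.799713e+02  1.600000e-02  8.648590e+01]
force [ 0.5338 -0.5367  0.0732]
grip_width 0.0874
```

View pics/sc4.png

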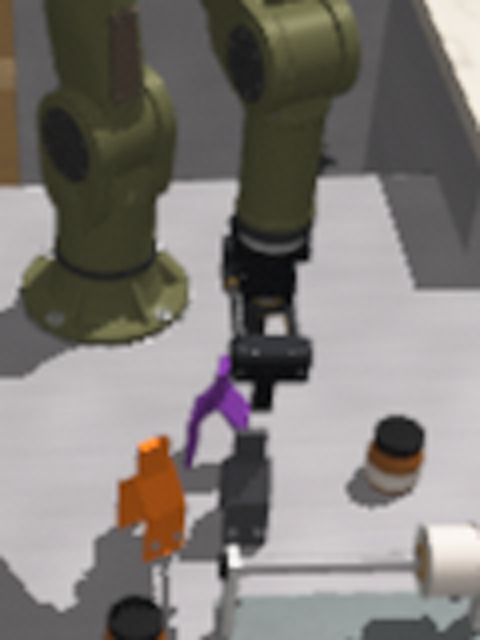

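View pics/top1.png

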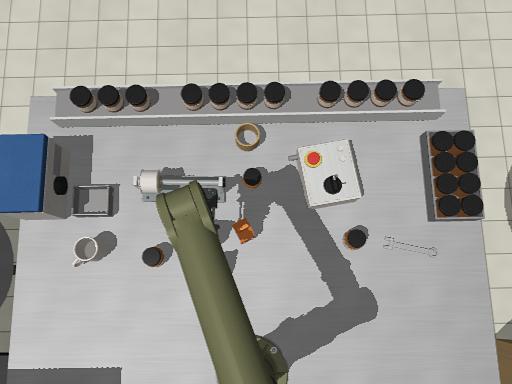

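The scene crop shows the forward finger at crop (263,390), just above and slightly to the right of the fin at (252,435). The arm hides the saddle in the top view. I'll use the finger's known position to check the scene camera's bias.

Run:
```python
from h import *
p,d=load("scene","1"); C=cloud("scene",d); o=env.get_obs()
u0,v0,u1,v1=285,140,312,166
c=C[v0:v1,u0:u1].reshape(-1,3); q=p[v0:v1,u0:u1].reshape(-1,3).astype(int)
m=(c[:,2]>.2)&(c[:,2]<.34)&(q.max(1)<120)
for lo in np.arange(.2,.3,.01):
    a=c[m&(c[:,2]>=lo)&(c[:,2]<lo+.01)]
    if len(a): print(lo.round(3),len(a),a.min(0).round(4),a.max(0).round(4),a.mean(0).round(4))
# expected: fingertip z = tool z -.182
print(o["tool_pos"][2]-.182)
x,y=o["tool_pos"][:2]
for P in ((x+.0435,y,o["tool_pos"][2]-.182),(x+.0585,y,o["tool_pos"][2]-.182),(x,y,.148)): print(P,proj("scene",P).round(1))
crop("scene","1",275,130,320,200,8,"pics/sc5.png")
```

```text
0.22 4 [0.487  0.1166 0.2239] [0.4929 0.128  0.2296] [0.4901 0.1224 0.2268]
0.23 12 [0.4852 0.1121 0.2303] [0.4944 0.1319 0.2384] [0.4903 0.1234 0.2342]
0.24 12 [0.391  0.1155 0.2408] [0.4952 0.137  0.2496] [0.4498 0.1263 0.2457]
0.25 14 [0.3909 0.1139 0.2504] [0.4967 0.1357 0.26  ] [0.451  0.1245 0.2552]
0.26 10 [0.3934 0.1131 0.2604] [0.4996 0.135  0.2678] [0.4564 0.1251 0.2637]
0.28 1 [0.5169 0.0958 0.2894] [0.5169 0.0958 0.2894] [0.5169 0.0958 0.2894]
0.29 23 [0.5183 0.0828 0.2909] [0.5272 0.1521 0.3   ] [0.524  0.121  0.2959]
0.2226465070284791
(np.float64(0.47901004593376095), np.float64(0.1253967683685974), np.float64(0.2226465070284791)) [294.8 160.9]
(np.float64(0.49401004593376097), np.float64(0.1253967683685974), np.float64(0.2226465070284791)) [295.3 163.4]
(np.float64(0.43551004593376097), np.float64(0.1253967683685974), 0.148) [291.9 167. ]
```

View pics/sc5.png

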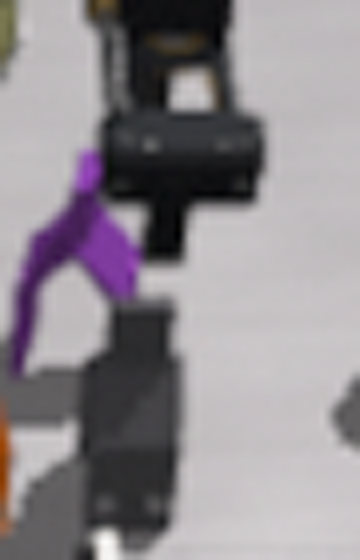

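The finger's back reads x=0.490–0.494 in the scene view, where 0.494 is expected, so the scene camera's x can be trusted and the top camera reads about 5 mm low. The saddle is therefore at x≈0.440. Now I'll descend over the fin.

>>> apply_moves(plan=[[[0.1, 0.5, 0], 0.3], [[0, 0, 1.5], 0], [[0, 0, 2.0], 0], [[0, 0, 2.0], 0], [[0, 0, 1.5], 0], [[0, 0, 1.0], 0], [[0, 0, 1.0], 0], [[0, 0, 0.8], 0], [[0, 0, 0.5], 0], [[0, 0, 0.3], 0], [[0, 0, 0.2], 0], [[0, 0, 0], 0], [[0, 0, 0], 0], [[0, 0, 0], 0]])

```text
time_s: 3.53
tool_pos: [0.4409, 0.1261, 0.2973]
tool_rot: [179.9, -0.0, 86.0]
force: [-0.5, -0.4, -0.3]
grip_width: 0.0869
```

Run:
```python
from h import *
o=env.get_obs()
for k in("time_s","qpos","tool_pos","tool_rot","force","grip_width"): print(k,np.round(o[k],4))
p,d=optics.read_camera("scene"); np.savez("pics/scene2.npz",p=p,d=d)
crop("scene","2",270,130,325,205,8,"pics/sc6.png")
```

```text
time_s 3.5333
qpos [-34.576   -0.4353  15.3105 117.4887   0.1202  62.8681 -23.3264]
tool_pos [0.4409 0.1261 0.2973]
tool_rot [ 1.799452e+02 -3.230000e-02  8.599420e+01]
force [-0.455  -0.3689 -0.2997]
grip_width 0.0869
```

View pics/sc6.png

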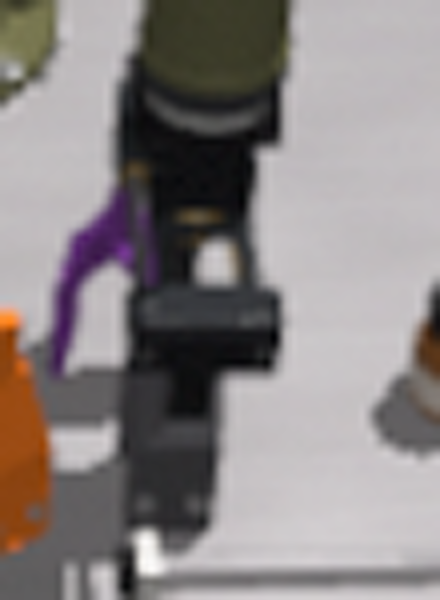

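Run:
```python
from h import *
p,d=load("scene","2"); C=cloud("scene",d)
for P in ((.4409+.058,.1261,.125),(.44,.1261,.148),(.455,.1261,.09),(.473,.1261,.05)): print(P,proj("scene",P).round(1), (proj("scene",P)-[270,130])*8)
u0,v0,u1,v1=280,160,302,200
for v in range(166,198,2):
    print(v,[ (u,*C[v,u].round(3)) for u in (284,286,289,292,295,297,298)][0:7])
```

```text
(0.4989, 0.1261, 0.125) [293.7 181.2] [189.33476719 409.91473565]
(0.44, 0.1261, 0.148) [292.2 167.7] [177.76958391 301.37526969]
(0.455, 0.1261, 0.09) [291.6 179.7] [173.1179882  397.72197121]
(0.473, 0.1261, 0.05) [291.5 189. ] [171.85529717 472.0007144 ]
166 [(284, np.float64(0.265), np.float64(0.121), np.float64(-0.005)), (286, np.float64(0.49), np.float64(0.089), np.float64(0.206)), (289, np.float64(0.511), np.float64(0.097), np.float64(0.226)), (292, np.float64(0.514), np.float64(0.109), np.float64(0.228)), (295, np.float64(0.514), np.float64(0.121), np.float64(0.227)), (297, np.float64(0.511), np.float64(0.13), np.float64(0.224)), (298, np.float64(0.514), np.float64(0.133), np.float64(0.227))]
168 [(284, np.float64(0.286), np.float64(0.119), np.float64(0.001)), (286, np.float64(0.521), np.float64(0.084), np.float64(0.225)), (289, np.float64(0.521), np.float64(0.096), np.float64(0.225)), (292, np.float64(0.526), np.float64(0.107), np.float64(0.229)), (295, np.float64(0.526), np.float64(0.119), np.float64(0.228)), (297, np.float64(0.53), np.float64(0.126), np.float64(0.231)), (2
[... 5698 characters left out ...]
64(0.471), np.float64(0.131), np.float64(0.015)), (295, np.float64(0.473), np.float64(0.145), np.float64(0.016)), (297, np.float64(0.453), np.float64(0.158), np.float64(-0.006)), (298, np.float64(0.457), np.float64(0.162), np.float64(-0.002))]
196 [(284, np.float64(0.466), np.float64(0.097), np.float64(-0.002)), (286, np.float64(0.476), np.float64(0.104), np.float64(0.009)), (289, np.float64(0.468), np.float64(0.119), np.float64(-0.001)), (292, np.float64(0.472), np.float64(0.132), np.float64(0.003)), (295, np.float64(0.477), np.float64(0.145), np.float64(0.008)), (297, np.float64(0.468), np.float64(0.156), np.float64(-0.003)), (298, np.float64(0.467), np.float64(0.161), np.float64(-0.005))]
```

The finger's picture position matches its prediction at (293.7,181). The saddle's leg face at x≈0.473 puts its centre at about (0.440, 0.125), so the tool is centred to within about 1 mm. Now I'll close on the fin.

>>> apply_moves(plan=[[[0, 0, 0], 0], [[0, 0, 0], 0], [[0, 0, 0], 0], [[0, 0, 0], 0], [[0, 0, 0], 0], [[0, 0, 0], 0], [[0, 0, 0], 0], [[0, 0, 0], 0], [[0, 0, 0], 0], [[0, 0, 0], 0], [[0, 0, 0], 0], [[0, 0, 0], 0]], gripper=-1, force=35)

```text
time_s: 4.58
tool_pos: [0.4403, 0.1261, 0.2967]
tool_rot: [-179.9, 0.0, 86.0]
force: [-1.8, 0.0, 0.4]
grip_width: 0.0151
```

>>> apply_moves(plan=[[[0, 0, 0], 0], [[0, 0, 0], 0], [[0, 0, 0], 0], [[0, 0, 0], 0]])

```text
time_s: 4.92
tool_pos: [0.4403, 0.1259, 0.2961]
tool_rot: [-179.9, 0.0, 86.0]
force: [0.4, -0.1, -5.9]
grip_width: 0.0118
```

>>> apply_moves(plan=[[[0, 0, -0.3], 0], [[0, 0, -0.5], 0], [[0, 0, -0.7], 0], [[0, 0, -1.0], 0], [[0, 0, -1.5], 0], [[0, 0, -1.0], 0], [[0, 0, 0], 0], [[0, 0, 0], 0]])

```text
time_s: 5.58
tool_pos: [0.4409, 0.1261, 0.3477]
tool_rot: [179.9, -0.1, 86.0]
force: [0.5, -0.9, -5.2]
grip_width: 0.0119
```

Run:
```python
from h import *
o=env.get_obs()
for k in("time_s","qpos","tool_pos","tool_rot","force","wrist_torque","grip_width"): print(k,np.round(o[k],4))
p,d=optics.read_camera("scene"); np.savez("pics/scene3.npz",p=p,d=d)
crop("scene","3",270,110,325,205,6,"pics/sc7.png")
```

```text
time_s 5.5833
qpos [-34.7683  -3.3709  15.04   114.0452   0.9146  69.0763 -24.0812]
tool_pos [0.4409 0.1261 0.3477]
tool_rot [ 1.79883e+02 -7.33000e-02  8.59966e+01]
force [ 0.4796 -0.8772 -5.1637]
wrist_torque [-0.0513  0.0471  0.0073]
grip_width 0.0119
```

View pics/sc7.png

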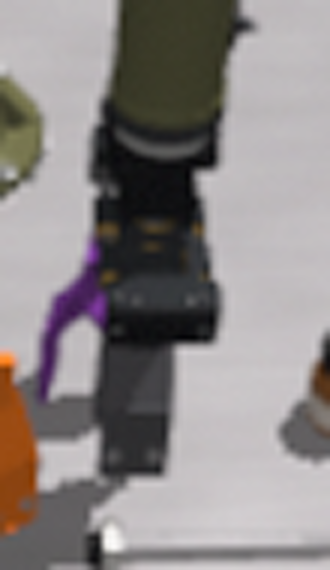

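The saddle is in the grip: opening 11.8 mm, and about 5.2 N of weight on the tool. I'll lift it clear and carry it over the bar.

>>> apply_moves(plan=[[[0, 0, -0.8], 0], [[0, 0, -1.5], 0], [[0, 0, -2.0], 0], [[0, 0, -2.0], 0], [[0, 0, -2.0], 0], [[0, 0, -1.5], 0], [[0, 0, -0.8], 0], [[0.3, 0.7, 0], 0], [[0.6, 1.3, 0], 0], [[0.8, 1.8, 0], 0], [[0.8, 1.8, 0], 0], [[0.8, 1.8, 0], 0], [[0.8, 1.8, 0], 0], [[0.8, 1.8, 0], 0], [[0.8, 1.8, 0], 0], [[0.7, 1.5, 0], -0.7], [[0.4, 1.0, 0], -1.0], [[0.2, 0.5, 0], -1.0], [[0, 0, 0], 0], [[0, 0, 0], 0]])

```text
time_s: 7.3
tool_pos: [0.6029, 0.185, 0.4513]
tool_rot: [-179.9, 0.1, 88.7]
force: [-0.8, -0.1, -5.7]
grip_width: 0.0116
```

Run:
```python
from h import *
o=env.get_obs()
for k in("time_s","qpos","tool_pos","tool_rot","force","wrist_torque","grip_width"): print(k,np.round(o[k],4))
snap("4")
crop("scene","4",250,110,380,230,6,"pics/sc8.png")
crop("top","4",120,130,260,230,5,"pics/tc8.png")
```

```text
time_s 7.3
qpos [-32.8943  15.198   16.6801  82.5924  -4.32    82.999  -17.5558]
tool_pos [0.6029 0.185  0.4513]
tool_rot [-1.798588e+02  7.520000e-02  8.867170e+01]
force [-0.8247 -0.1072 -5.6528]
wrist_torque [-0.0833  0.0487  0.0538]
grip_width 0.0116
```

View pics/sc8.png

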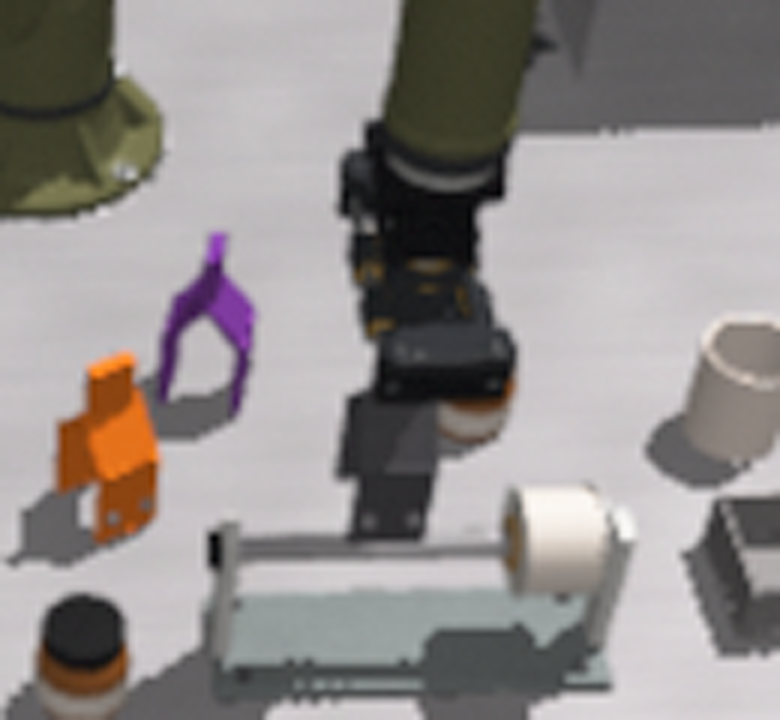

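View pics/tc8.png

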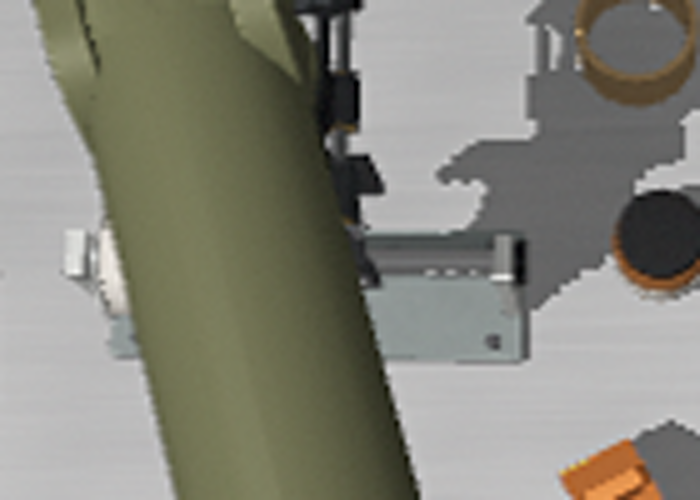

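The saddle hangs upright above the bare stretch, with its legs at scene crop (395,520) and the bar running from (235,545) to (505,548). Next I'll compare the bar's x with the held saddle's x in the same scene view.

Run:
```python
from h import *
p,d=load("scene","4"); C=cloud("scene",d).reshape(-1,3)
o=env.get_obs(); x,y,z=o["tool_pos"]; feet=z-.2965
print("feet",feet)
# leg +x face
m=(C[:,0]>.6)&(C[:,0]<.67)&(C[:,1]>y-.03)&(C[:,1]<y+.03)&(C[:,2]>feet+.006)&(C[:,2]<feet+.06)
a=C[m]; print("leg face",len(a),np.median(a,0).round(4),"expect x",x+.033, "y",a[:,1].min().round(4),a[:,1].max().round(4), "zmin",a[:,2].min().round(4))
# bar
for t in("0","4"):
  p,d=load("scene",t); D=cloud("scene",d).reshape(-1,3)
  for lo,hi in((.095,.15),(.20,.265)):
    m=(D[:,1]>lo)&(D[:,1]<hi)&(D[:,0]>.585)&(D[:,0]<.63)&(D[:,2]>.1)&(D[:,2]<.128)
    a=D[m]; print(t,"bar",lo,hi,len(a),np.percentile(a[:,0],[2,50,98]).round(4),np.percentile(a[:,2],[2,50,98]).round(4))
# where the bar would project: edges for assumed bar x
p=load("scene","0")[0]
for yb in(.12,.15,.20,.24):
    for xb in(.600,.604,.608):
        # silhouettes: bar top edge & bottom edge seen by camera
        cam=ray("scene",0,0)[0]; v=np.array([cam[0]-xb,cam[2]-.110]); v/=np.linalg.norm(v); nrm=np.array([-v[1],v[0]])
        e=[proj("scene",(xb+s*.009*nrm[0],yb,.110+s*.009*nrm[1]))[1] for s in(1,-1)]
        u=proj("scene",(xb,yb,.11))[0]; print(yb,xb,u.round(1),np.round(sorted(e),2),end=" | ")
    ui=int(round(u)); print("\n  col",ui,list(zip(range(195,212),p[195:212,ui].mean(1).astype(int).tolist())))
```

```text
feet 0.15584255385989687
leg face 126 [0.6378 0.1825 0.1905] expect x 0.635587053854179 y 0.1573 0.2071 zmin 0.1622
0 bar 0.095 0.15 54 [0.5944 0.6021 0.6086] [0.103  0.1146 0.1214]
0 bar 0.2 0.265 65 [0.595  0.606  0.6143] [0.1025 0.1154 0.1207]
4 bar 0.095 0.15 54 [0.5951 0.6033 0.6091] [0.1055 0.1139 0.1205]
4 bar 0.2 0.265 56 [0.5974 0.606  0.6131] [0.1006 0.1141 0.1219]
0.12 0.6 295.3 [199.36 203.78] | 0.12 0.604 295.4 [200.1  204.52] | 0.12 0.608 295.6 [200.83 205.27] | 
  col 296 [(195, 136), (196, 172), (197, 196), (198, 190), (199, 191), (200, 191), (201, 149), (202, 111), (203, 145), (204, 197), (205, 196), (206, 196), (207, 196), (208, 185), (209, 156), (210, 149), (211, 151)]
0.15 0.6 302.6 [199.02 203.43] | 0.15 0.604 302.7 [199.75 204.17] | 0.15 0.608 302.9 [200.48 204.91] | 
  col 303 [(195, 199), (196, 200), (197, 201), (198, 195), (199, 199), (200, 198), (201, 145), (202, 114), (203, 158), (204, 200), (205, 201), (206, 200), (207, 201), (208, 188), (209, 161), (210, 151), (211, 150)]
0.2 0.6 314.7 [198.44 202.85] | 0.2 0.604 314.9 [199.17 203.58] | 0.2 0.608 315.0 [199.9  204.32] | 
  col 315 [(195, 201), (196, 201), (197, 203), (198, 197), (199, 198), (200, 194), (201, 134), (202, 119), (203, 167), (204, 200), (205, 202), (206, 202), (207, 197), (208, 178), (209, 154), (210, 152), (211, 152)]
0.24 0.6 324.4 [197.98 202.38] | 0.24 0.604 324.6 [198.71 203.11] | 0.24 0.608 324.8 [199.44 203.85] | 
  col 325 [(195, 94), (196, 94), (197, 144), (198, 191), (199, 183), (200, 164), (201, 123), (202, 130), (203, 179), (204, 200), (205, 201), (206, 202), (207, 192), (208, 169), (209, 154), (210, 154), (211, 155)]
```

Run:
```python
from h import *
o=env.get_obs(); x,y,z=o["tool_pos"]; f=z-.2965
for nm,P in (("leg bottom",(x+.033,y,f)),("eave",(x+.033,y,f+.07)),("leg bottom -y",(x+.033,y-.025,f)),("leg bottom +y",(x+.033,y+.025,f))): print(nm,proj("scene",P).round(2))
crop("scene","4",295,165,345,210,14,"pics/sc9.png")
crop("scene","0",280,185,345,215,11,"pics/sc10.png")
p=load("scene","4")[0].mean(2).astype(int)
for u in (312,315,318): print(u,list(zip(range(180,208),p[180:208,u].tolist())))
```

```text
leg bottom [313.88 199.83]
eave [316.12 187.53]
leg bottom -y [307.58 200.13]
leg bottom +y [320.17 199.53]
312 [(180, 51), (181, 52), (182, 53), (183, 53), (184, 52), (185, 51), (186, 51), (187, 52), (188, 49), (189, 45), (190, 45), (191, 45), (192, 46), (193, 45), (194, 45), (195, 53), (196, 69), (197, 68), (198, 53), (199, 46), (200, 104), (201, 134), (202, 118), (203, 168), (204, 205), (205, 206), (206, 207), (207, 194)]
315 [(180, 52), (181, 51), (182, 51), (183, 52), (184, 52), (185, 55), (186, 63), (187, 71), (188, 70), (189, 46), (190, 46), (191, 46), (192, 45), (193, 44), (194, 45), (195, 47), (196, 46), (197, 46), (198, 46), (199, 46), (200, 107), (201, 139), (202, 122), (203, 171), (204, 204), (205, 207), (206, 207), (207, 201)]
318 [(180, 61), (181, 65), (182, 69), (183, 69), (184, 70), (185, 69), (186, 69), (187, 74), (188, 71), (189, 47), (190, 46), (191, 45), (192, 45), (193, 45), (194, 46), (195, 63), (196, 84), (197, 75), (198, 51), (199, 49), (200, 107), (201, 135), (202, 120), (203, 170), (204, 203), (205, 206), (206, 207), (207, 196)]
```

View pics/sc9.png

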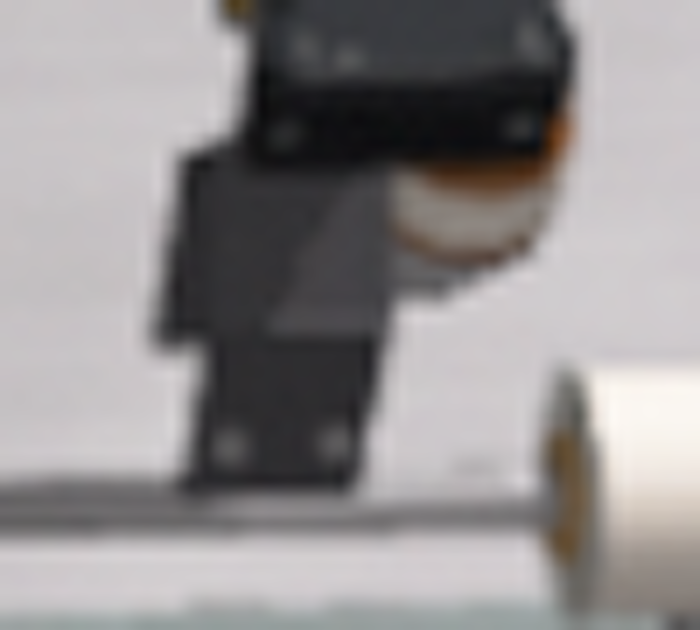

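View pics/sc10.png

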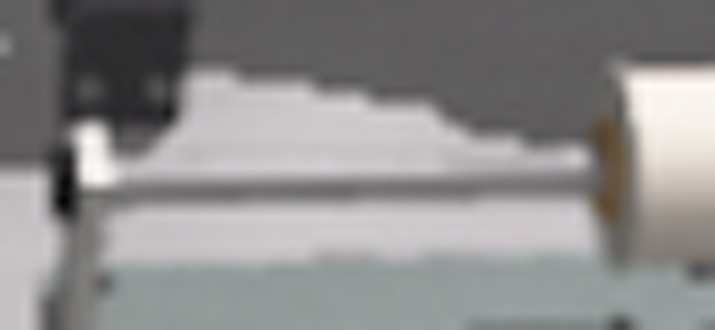

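The leg's bottom edge, predicted at row 199.8 and seen at 199.55, ties the scene view to the arm. With that correction the bar's lower edge (row 202.9) puts its axis at x≈0.6005 at y=0.185, with yaw about -1.5°. I'll shift 2.5 mm toward the robot and lower to about 15 mm above the seat.

>>> apply_moves(plan=[[[0, -0.25, 0], 0], [[0, 0, 0.5], 0], [[0, 0, 1.0], 0], [[0, 0, 1.5], 0], [[0, 0, 1.5], 0], [[0, 0, 1.5], 0], [[0, 0, 1.5], 0], [[0, 0, 1.5], 0], [[0, 0, 1.0], 0], [[0, 0, 0.8], 0], [[0, 0, 0.4], 0], [[0, 0, 0.2], 0], [[0, 0, 0], 0], [[0, 0, 0], 0], [[0, 0, 0], 0]])

```text
time_s: 8.65
tool_pos: [0.6009, 0.1852, 0.3398]
tool_rot: [179.9, -0.0, 88.7]
force: [-0.4, 0.5, -5.7]
grip_width: 0.0119
```

Run:
```python
from h import *
o=env.get_obs()
for k in("time_s","tool_pos","tool_rot","force","wrist_torque","grip_width"): print(k,np.round(o[k],4))
snap("5")
crop("scene","5",270,130,370,235,6,"pics/sc11.png")
```

```text
time_s 8.65
tool_pos [0.6009 0.1852 0.3398]
tool_rot [ 1.799066e+02 -4.420000e-02  8.868860e+01]
force [-0.4275  0.4519 -5.7409]
wrist_torque [-0.0957 -0.0118  0.0115]
grip_width 0.0119
```

View pics/sc11.png

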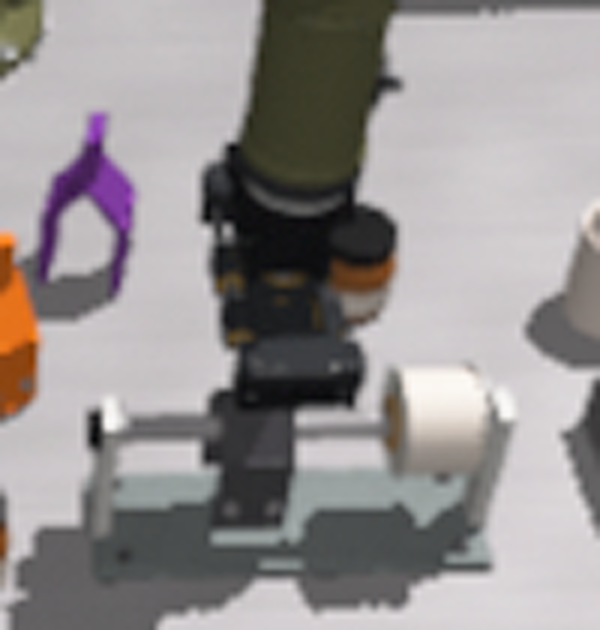

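The saddle now straddles the bar at scene crop (250,430), midway between the post at (110,420) and the reel at (390,420), with no contact force. I'll lower in small steps, watching the force.

>>> apply_moves(plan=[[[0, 0, 0.3], 0], [[0, 0, 0.4], 0], [[0, 0, 0.3], 0], [[0, 0, 0.2], 0], [[0, 0, 0.1], 0], [[0, 0, 0.1], 0], [[0, 0, 0], 0], [[0, 0, 0], 0]])

```text
time_s: 9.42
tool_pos: [0.6006, 0.1851, 0.3248]
tool_rot: [180.0, -0.0, 88.7]
force: [0.6, -0.1, -5.6]
grip_width: 0.0117
```

>>> apply_moves(plan=[[[0, 0, 0.1], 0], [[0, 0, 0.05], 0], [[0, 0, 0.05], 0], [[0, 0, 0], 0], [[0, 0, 0], 0]])

```text
time_s: 9.83
tool_pos: [0.6003, 0.1853, 0.3232]
tool_rot: [-180.0, -0.0, 88.7]
force: [-3.3, 0.2, 0.2]
grip_width: 0.0115
```

First contact comes at z=0.323 with Fx=-3.3 N, so the -x inner slope touched first and the saddle sits slightly too far in +x. I'll ease up 1 mm, shift 2 mm toward the robot and lower again.

>>> apply_moves(plan=[[[0, 0, -0.1], 0], [[0, -0.1, 0], 0], [[0, -0.1, 0], 0], [[0, 0, 0.1], 0], [[0, 0, 0.05], 0], [[0, 0, 0], 0], [[0, 0, 0], 0]])

```text
time_s: 10.42
tool_pos: [0.5986, 0.1851, 0.3221]
tool_rot: [180.0, 0.0, 88.7]
force: [-0.3, 0.6, -4.9]
grip_width: 0.0114
```

>>> apply_moves(plan=[[[0, 0, 0.05], 0], [[0, 0, 0.05], 0], [[0, 0, 0], 0], [[0, 0, 0], 0]])

```text
time_s: 10.75
tool_pos: [0.5985, 0.1852, 0.3213]
tool_rot: [-180.0, -0.0, 88.7]
force: [-1.0, -0.5, -2.9]
grip_width: 0.0117
```

>>> apply_moves(plan=[[[0, -0.05, 0], 0], [[0, 0, 0.05], 0], [[0, 0, 0], 0], [[0, 0, 0], 0], [[0, 0, 0], 0]])

```text
time_s: 11.17
tool_pos: [0.598, 0.1852, 0.3208]
tool_rot: [-180.0, -0.0, 88.7]
force: [-1.8, -0.9, -4.2]
grip_width: 0.0116
```

>>> apply_moves(plan=[[[0, 0, 0.05], 0], [[0, 0, 0], 0], [[0, 0, 0], 0], [[0, 0, 0], 0]])

```text
time_s: 11.5
tool_pos: [0.5979, 0.1853, 0.3205]
tool_rot: [-180.0, -0.0, 88.7]
force: [-2.5, 0.8, -0.9]
grip_width: 0.0115
```

Run:
```python
from h import *
o=env.get_obs()
for k in("time_s","tool_pos","tool_rot","force","wrist_torque"): print(k,np.round(o[k],4))
```

```text
time_s 11.5
tool_pos [0.5979 0.1853 0.3205]
tool_rot [-1.799834e+02 -1.180000e-02  8.869800e+01]
force [-2.4667  0.7589 -0.8737]
wrist_torque [-0.1509  0.793  -0.038 ]
```

>>> apply_moves(plan=[[[0, -0.05, 0], 0], [[0, -0.05, 0], 0], [[0, 0, 0], 0], [[0, 0, 0], 0], [[0, 0, 0], 0]])

```text
time_s: 11.92
tool_pos: [0.5971, 0.1852, 0.32]
tool_rot: [180.0, 0.0, 88.7]
force: [-0.1, 0.1, -6.3]
grip_width: 0.0119
```

Run:
```python
from h import *
o=env.get_obs()
for k in("time_s","tool_pos","force","wrist_torque"): print(k,np.round(o[k],4))
```

```text
time_s 11.9167
tool_pos [0.5971 0.1852 0.32  ]
force [-0.1024  0.1423 -6.3119]
wrist_torque [-0.0696  0.0446 -0.0319]
```

>>> apply_moves(plan=[[[0, 0, 0.05], 0], [[0, 0, 0], 0], [[0, 0, 0], 0], [[0, 0, 0], 0]])

```text
time_s: 12.25
tool_pos: [0.597, 0.1852, 0.3197]
tool_rot: [-180.0, 0.0, 88.7]
force: [0.0, 0.1, -5.2]
grip_width: 0.0115
```

Run:
```python
from h import *
o=env.get_obs()
for k in("time_s","tool_pos","force","wrist_torque"): print(k,np.round(o[k],4))
```

```text
time_s 12.25
tool_pos [0.597  0.1852 0.3197]
force [ 0.0095  0.145  -5.1724]
wrist_torque [-0.1122  0.2136 -0.0409]
```

>>> apply_moves(plan=[[[0, 0, 0.05], 0], [[0, 0, 0], 0], [[0, 0, 0], 0], [[0, 0, 0], 0]])

```text
time_s: 12.58
tool_pos: [0.597, 0.1852, 0.3194]
tool_rot: [-180.0, -0.0, 88.7]
force: [-1.6, -0.3, -2.5]
grip_width: 0.0114
```

Run:
```python
from h import *
o=env.get_obs()
for k in("time_s","tool_pos","force","wrist_torque"): print(k,np.round(o[k],4))
```

```text
time_s 12.5833
tool_pos [0.597  0.1852 0.3194]
force [-1.6016 -0.2697 -2.4914]
wrist_torque [-0.1491  0.5597 -0.0225]
```

>>> apply_moves(plan=[[[0, -0.1, 0], 0], [[0, 0, 0.05], 0], [[0, 0, 0.05], 0], [[0, 0, 0], 0], [[0, 0, 0], 0], [[0, 0, 0], 0]])

```text
time_s: 13.08
tool_pos: [0.5964, 0.1852, 0.319]
tool_rot: [179.9, -0.0, 88.7]
force: [-0.7, -1.3, 1.5]
grip_width: 0.0115
```

Run:
```python
from h import *
o=env.get_obs()
for k in("time_s","tool_pos","force","wrist_torque"): print(k,np.round(o[k],4))
```

```text
time_s 13.0833
tool_pos [0.5964 0.1852 0.319 ]
force [-0.7402 -1.2799  1.5054]
wrist_torque [-0.2338  0.2931 -0.0976]
```

The bar now carries the full weight (Fz +1.5 N) with little side force, at z=0.319 against 0.3205 expected, so the saddle is seated. I'll release it.

>>> apply_moves(plan=[[[0, 0, 0], 0], [[0, 0, 0], 0], [[0, 0, 0], 0], [[0, 0, 0], 0], [[0, 0, 0], 0], [[0, 0, 0], 0], [[0, 0, 0], 0], [[0, 0, 0], 0]], gripper=0.3)

```text
time_s: 13.75
tool_pos: [0.5961, 0.1853, 0.3183]
tool_rot: [180.0, -0.0, 88.7]
force: [0.2, 0.9, -0.2]
grip_width: 0.0537
```

Run:
```python
from h import *
o=env.get_obs()
for k in("time_s","tool_pos","force","wrist_torque","grip_width"): print(k,np.round(o[k],4))
snap("6")
crop("scene","6",270,130,370,235,6,"pics/sc12.png")
```

```text
time_s 13.75
tool_pos [0.5961 0.1853 0.3183]
force [ 0.2289  0.9094 -0.1785]
wrist_torque [-0.0912  0.0414 -0.0049]
grip_width 0.0537
```

View pics/sc12.png

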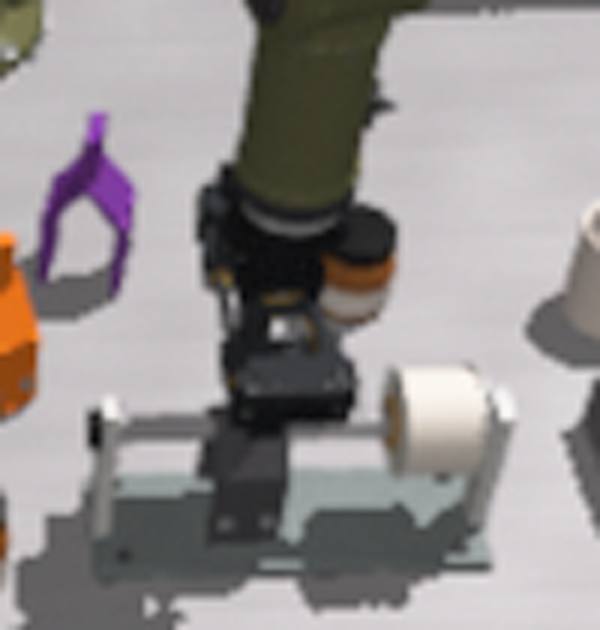

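The saddle stays upright on the bar at crop (248,480) with the fingers open and no force on the tool. I'll rise straight up.

>>> apply_moves(plan=[[[0, 0, -0.4], 0], [[0, 0, -0.8], 0], [[0, 0, -1.2], 0], [[0, 0, -1.5], 0], [[0, 0, -2.0], 0], [[0, 0, -2.0], 0], [[0, 0, -2.0], 0], [[0, 0, -2.0], 0], [[0, 0, -1.0], 0], [[0, 0, 0], 0]])

```text
time_s: 14.68
tool_pos: [0.5966, 0.1852, 0.4514]
tool_rot: [179.7, -0.2, 88.7]
force: [-0.5, -0.0, 0.7]
grip_width: 0.0563
```

Run:
```python
from h import *
o=env.get_obs()
for k in("time_s","qpos","tool_pos","tool_rot","force"): print(k,np.round(o[k],4))
snap("7")
crop("scene","7",270,130,370,235,6,"pics/sc13.png")
x,y,z=o["tool_pos"]
C=np.load("pics/topC.npy")
# targets
kx,ky=.588,-.269
print("to knob hover delta",kx-x,ky-y)
```

```text
time_s 14.6833
qpos [-33.2301  14.2058  16.5989  83.7606  -4.0934  82.2481 -17.8992]
tool_pos [0.5966 0.1852 0.4514]
tool_rot [ 1.79657e+02 -1.52200e-01  8.86867e+01]
force [-0.4996 -0.0441  0.6843]
to knob hover delta -0.008571728479528362 -0.4541774009641449
```

View pics/sc13.png

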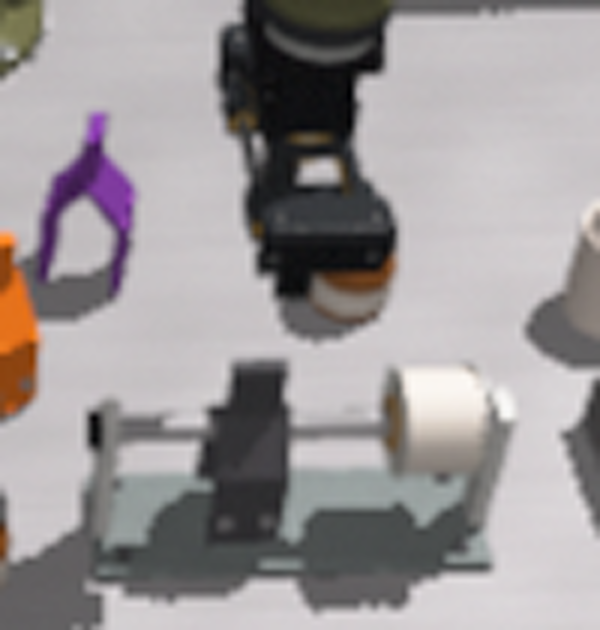

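The saddle stands free astride the bar: fin at crop (260,375), legs at (245,510). Next comes the knob. I'll carry the hand across at this height and then turn it to line up with the grip bar.

>>> apply_moves(plan=[[[-1.5, 0, 0], 0], [[-2.9, 0, 0], 0], [[-3.5, 0, 0], 0], [[-3.5, 0, 0], 0], [[-3.5, 0, 0], 0], [[-3.5, 0, 0], 0], [[-3.5, 0, 0], 0], [[-3.5, 0, 0], 0], [[-3.5, 0, 0], 0], [[-3.5, 0, 0], 0], [[-3.5, 0, 0], 0], [[-3.5, 0, 0], 0], [[-3.5, 0, 0], 0], [[-1.5, -0.15, 0], 0], [[-1.0, -0.15, 0], 0], [[0, 0, 0], 0]])

```text
time_s: 16.12
tool_pos: [0.5808, -0.2719, 0.446]
tool_rot: [-179.8, 0.0, 88.4]
force: [-1.1, -0.2, -0.2]
grip_width: 0.0567
```

>>> apply_moves(plan=[[[0, 0, 0], 7], [[0, 0, 0.5], 7], [[0, 0, 1], 7], [[0, 0, 1], 7], [[0, 0, 1], 7], [[0, 0, 1], 7], [[0, 0, 1], 7], [[0, 0, 1], 7], [[0, 0, 1], 7], [[0, 0, 0.5], 7], [[0, 0, 0.5], 7], [[0, 0, 0], 2.7], [[0, 0, 0], 0], [[0, 0, 0], 0]])

```text
time_s: 17.28
tool_pos: [0.5831, -0.2669, 0.3618]
tool_rot: [-179.9, 0.0, 9.2]
force: [0.6, 0.1, 0.1]
grip_width: 0.0566
```

Run:
```python
from h import *
o=env.get_obs()
for k in("time_s","qpos","tool_pos","tool_rot","force","grip_width"): print(k,np.round(o[k],4))
snap("8")
crop("scene","8",160,120,270,260,5,"pics/sc14.png")
```

```text
time_s 17.2833
qpos [-11.4689  22.628   43.6613  89.1579 -16.0339  74.7132 -46.5197]
tool_pos [ 0.5831 -0.2669  0.3618]
tool_rot [-1.79924e+02  1.74000e-02  9.22350e+00]
force [0.6133 0.0589 0.1354]
grip_width 0.0566
```

View pics/sc14.png

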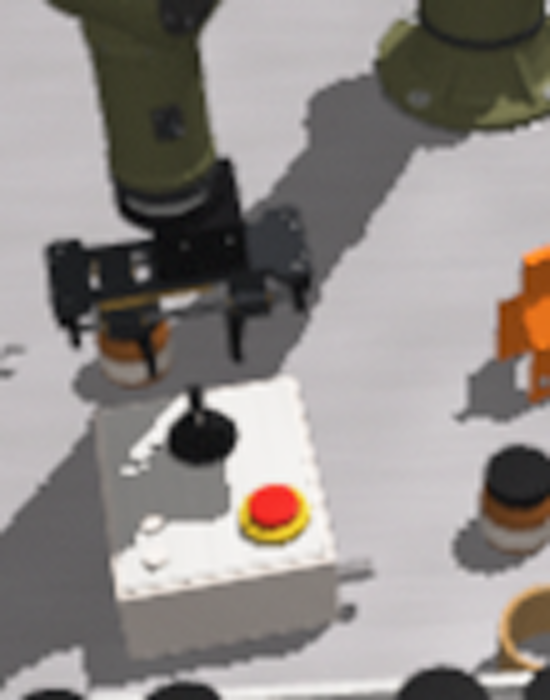

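View pics/top8.png

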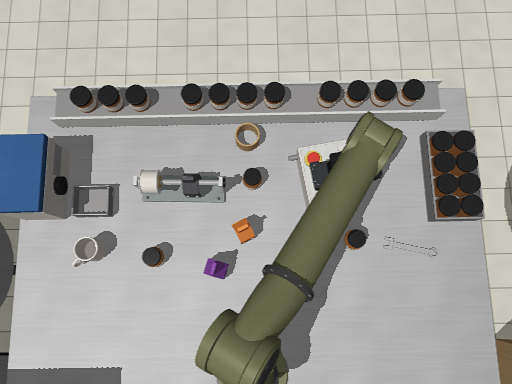

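The fingers straddle the knob in the scene view: tips at crop (147,365) and (236,352), knob bar at (196,405). I'll check the alignment against the projected tool position.

Run:
```python
from h import *
o=env.get_obs(); x,y,z=o["tool_pos"]; yw=np.radians(o["tool_rot"][2]); ty=np.array([np.sin(yw),-np.cos(yw),0]); tx=np.array([np.cos(yw),np.sin(yw),0])
tip=np.array([x,y,z-.182]); w=o["grip_width"]/2
for s in(1,-1): print("tip inner",s,((proj("scene",tip+s*ty*w)-[160,120])*5).round(1),"outer",((proj("scene",tip+s*ty*(w+.015))-[160,120])*5).round(1))
for kx in(.582,.585,.588):
    K=np.array([kx,-.269,.127]); print(kx,"knob top ends",[((proj("scene",K+s*.024*tx)-[160,120])*5).round(1).tolist() for s in(1,-1)],"disc c",((proj("scene",[kx,-.269,.097])-[160,120])*5).round(1),"r px",26e-3*378/1.55*5)
crop("scene","8",180,165,225,220,10,"pics/sc15.png")
```

```text
tip inner 1 [152.  361.3] outer [132.6 364.5]
tip inner -1 [224.5 349.7] outer [243.6 346.6]
0.582 knob top ends [[197.6, 422.1], [189.9, 378.5]] disc c [197.6 424.6] r px 31.70322580645161
0.585 knob top ends [[197.5, 424.9], [189.8, 381.2]] disc c [197.5 427.4] r px 31.70322580645161
0.588 knob top ends [[197.4, 427.8], [189.7, 384.0]] disc c [197.3 430.2] r px 31.70322580645161
```

View pics/sc15.png

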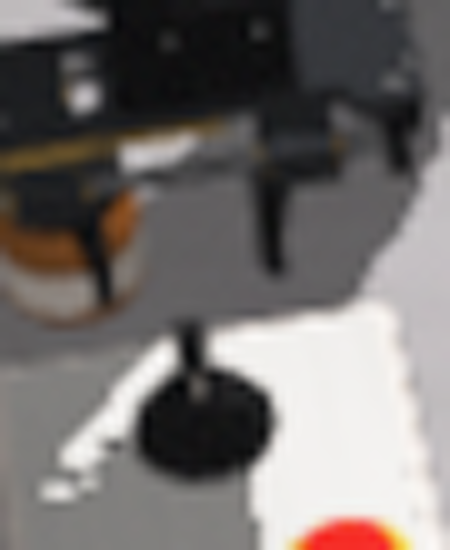

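The fingers show an image bias of about +1.2 px in columns and +1 px in rows. Removing that bias from the knob's position gives (0.5835, -0.269), which agrees with the top view's (0.582, -0.268). I'll shift 2 mm toward -y and descend.

>>> apply_moves(plan=[[[0, 0.2, 0], 0], [[0, 0, 0.8], 0], [[0, 0, 1.2], 0], [[0, 0, 1.5], 0], [[0, 0, 1.5], 0], [[0, 0, 1.0], 0], [[0, 0, 0.7], 0], [[0, 0, 0.4], 0], [[0, 0, 0.3], 0], [[0, 0, 0.2], 0], [[0, 0, 0], 0], [[0, 0, 0], 0]])

```text
time_s: 18.38
tool_pos: [0.5832, -0.2707, 0.2868]
tool_rot: [180.0, -0.1, 9.0]
force: [0.1, 0.7, -0.4]
grip_width: 0.0565
```

Run:
```python
from h import *
o=env.get_obs()
for k in("time_s","qpos","tool_pos","tool_rot","force","wrist_torque","grip_width"): print(k,np.round(o[k],4))
snap("9")
crop("scene","9",175,160,235,225,10,"pics/sc16.png")
```

```text
time_s 18.3833
qpos [ -9.9174  26.4704  42.0975  93.5938 -18.9248  67.23   -44.4201]
tool_pos [ 0.5832 -0.2707  0.2868]
tool_rot [ 1.799776e+02 -5.120000e-02  8.990400e+00]
force [ 0.1377  0.6513 -0.4148]
wrist_torque [-0.0155  0.1927 -0.0154]
grip_width 0.0565
```

View pics/sc16.png

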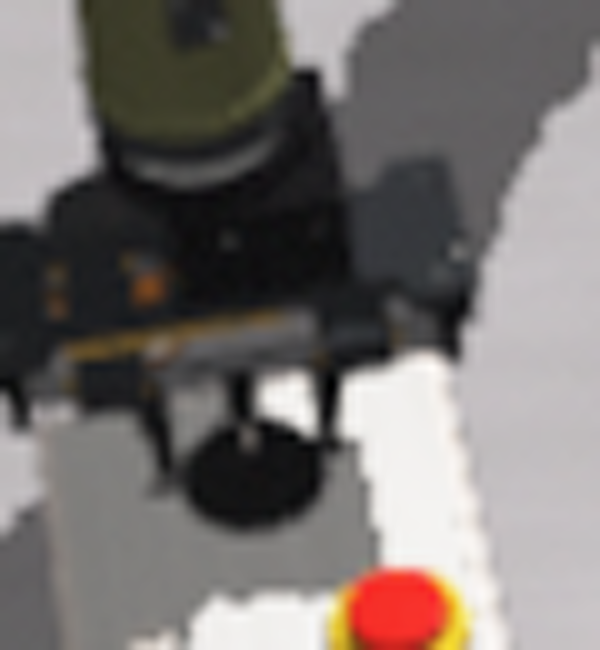

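The knob bar at crop (243,400) lies midway between the fingers at (160,440) and (328,410). I'll close on it.

>>> apply_moves(plan=[[[0, 0, 0], 0], [[0, 0, 0], 0], [[0, 0, 0], 0], [[0, 0, 0], 0], [[0, 0, 0], 0], [[0, 0, 0], 0], [[0, 0, 0], 0], [[0, 0, 0], 0], [[0, 0, 0], 0], [[0, 0, 0], 0], [[0, 0, 0], 0], [[0, 0, 0], 0]], gripper=-1, force=25)

```text
time_s: 19.48
tool_pos: [0.583, -0.2701, 0.2863]
tool_rot: [-179.9, 0.0, 9.0]
force: [-0.8, 3.1, 1.7]
grip_width: 0.0129
```

Run:
```python
from h import *
o=env.get_obs()
for k in("time_s","tool_pos","tool_rot","force","wrist_torque","grip_width"): print(k,np.round(o[k],4))
```

```text
time_s 19.4833
tool_pos [ 0.583  -0.2701  0.2863]
tool_rot [-1.79943e+02  7.60000e-03  9.01600e+00]
force [-0.7934  3.1458  1.7269]
wrist_torque [0.5111 0.4371 0.012 ]
grip_width 0.0129
```

>>> apply_moves(plan=[[[0, -0.1, 0], 0], [[0, 0, 0], 2], [[0, 0, 0], 4], [[0, 0, 0], 4], [[0, 0, 0], 4], [[0, 0, 0], 4], [[0, 0, 0], 2], [[0, 0, 0], 0], [[0, 0, 0], 0]])

```text
time_s: 20.23
tool_pos: [0.5829, -0.2697, 0.2863]
tool_rot: [180.0, -0.0, -10.9]
force: [0.3, 0.1, 0.3]
grip_width: 0.0127
```

Run:
```python
from h import *
o=env.get_obs()
for k in("time_s","qpos","tool_pos","tool_rot","force","wrist_torque","grip_width"): print(k,np.round(o[k],4))
```

```text
time_s 20.2333
qpos [-12.8228  27.6361  46.1283  93.8026 -21.1616  67.6617 -62.7477]
tool_pos [ 0.5829 -0.2697  0.2863]
tool_rot [ 1.799624e+02 -1.950000e-02 -1.094470e+01]
force [0.3179 0.135  0.2606]
wrist_torque [0.0989 0.1917 0.0656]
grip_width 0.0127
```

The knob has turned 20° with a spring torque of about 0.066 N m and almost no side force. I'll continue to 56°.

>>> apply_moves(plan=[[[0, 0, 0], 2], [[0, 0, 0], 4], [[0, 0, 0], 4], [[0, 0, 0], 4], [[0, 0, 0], 4], [[0, 0, 0], 4], [[0, 0, 0], 4], [[0, 0, 0], 4], [[0, 0, 0], 4], [[0, 0, 0], 2], [[0, 0, 0], 0], [[0, 0, 0], 0]])

```text
time_s: 21.23
tool_pos: [0.5829, -0.2697, 0.2863]
tool_rot: [180.0, -0.0, -46.9]
force: [-0.9, -0.4, 0.6]
grip_width: 0.013
```

Run:
```python
from h import *
o=env.get_obs()
for k in("time_s","qpos","tool_pos","tool_rot","force","wrist_torque","grip_width"): print(k,np.round(o[k],4))
```

```text
time_s 21.2333
qpos [-17.7089  30.4429  53.6141  93.9573 -25.9022  68.9086 -95.2331]
tool_pos [ 0.5829 -0.2697  0.2863]
tool_rot [ 1.799875e+02 -3.210000e-02 -4.690330e+01]
force [-0.945  -0.4404  0.6006]
wrist_torque [0.0828 0.2539 0.158 ]
grip_width 0.013
```

>>> apply_moves(plan=[[[0, 0, 0], 1.5], [[0, 0, 0], 1.5], [[0, 0, 0], 0.5], [[0, 0, 0], 0]])

```text
time_s: 21.57
tool_pos: [0.5829, -0.2697, 0.2863]
tool_rot: [180.0, -0.0, -50.5]
force: [-0.1, 0.2, -1.1]
grip_width: 0.0131
```

Run:
```python
from h import *
o=env.get_obs()
for k in("time_s","tool_rot","force","wrist_torque","grip_width"): print(k,np.round(o[k],4))
```

```text
time_s 21.5667
tool_rot [ 1.799979e+02 -2.960000e-02 -5.053200e+01]
force [-0.0689  0.2005 -1.1144]
wrist_torque [-0.0892  0.1151  0.1758]
grip_width 0.0131
```

>>> apply_moves(plan=[[[0, 0, 0], 0.5], [[0, 0, 0], 0.5], [[0, 0, 0], 0], [[0, 0, 0], 0]])

```text
time_s: 21.9
tool_pos: [0.5829, -0.2697, 0.2863]
tool_rot: [180.0, -0.0, -51.5]
force: [0.7, -1.9, -1.5]
grip_width: 0.0132
```

Run:
```python
from h import *
o=env.get_obs()
for k in("time_s","tool_rot","force","wrist_torque","grip_width"): print(k,np.round(o[k],4))
```

```text
time_s 21.9
tool_rot [ 1.799958e+02 -2.980000e-02 -5.150090e+01]
force [ 0.6546 -1.8791 -1.4891]
wrist_torque [-0.3183  0.0098  0.1934]
grip_width 0.0132
```

>>> apply_moves(plan=[[[0, 0, 0], 0.5], [[0, 0, 0], 0.5], [[0, 0, 0], 0], [[0, 0, 0], 0]])

```text
time_s: 22.23
tool_pos: [0.5829, -0.2697, 0.2863]
tool_rot: [180.0, -0.0, -52.5]
force: [0.7, -2.0, -1.5]
grip_width: 0.0134
```

Run:
```python
from h import *
o=env.get_obs()
for k in("time_s","tool_rot","force","wrist_torque","grip_width"): print(k,np.round(o[k],4))
```

```text
time_s 22.2333
tool_rot [ 1.799925e+02 -2.900000e-02 -5.249530e+01]
force [ 0.6925 -1.9706 -1.4939]
wrist_torque [-0.3693 -0.0734  0.4261]
grip_width 0.0134
```

>>> apply_moves(plan=[[[0, 0, 0], 0.5], [[0, 0, 0], 0.5], [[0, 0, 0], 0], [[0, 0, 0], 0]])

```text
time_s: 22.57
tool_pos: [0.5829, -0.2697, 0.2863]
tool_rot: [180.0, -0.0, -53.5]
force: [1.5, -2.8, -2.5]
grip_width: 0.0127
```

Run:
```python
from h import *
o=env.get_obs()
for k in("time_s","tool_rot","force","wrist_torque","grip_width"): print(k,np.round(o[k],4))
```

```text
time_s 22.5667
tool_rot [ 1.799926e+02 -2.620000e-02 -5.350240e+01]
force [ 1.4705 -2.8092 -2.4694]
wrist_torque [-0.51   -0.1435  0.5345]
grip_width 0.0127
```

The torque jumped from 0.19 to 0.43 and then 0.53 N m at about 61.5°, so the knob is at its hard stop. I'll hold it there and then release.

>>> apply_moves(plan=[[[0, 0, 0], 0], [[0, 0, 0], 0], [[0, 0, 0], 0], [[0, 0, 0], 0], [[0, 0, 0], 0]])

```text
time_s: 22.98
tool_pos: [0.5829, -0.2697, 0.2863]
tool_rot: [-180.0, -0.0, -53.5]
force: [1.5, -2.1, -1.2]
grip_width: 0.0128
```

>>> apply_moves(plan=[[[0, 0, 0], 0], [[0, 0, 0], 0], [[0, 0, 0], 0], [[0, 0, 0], 0], [[0, 0, 0], 0], [[0, 0, 0], 0], [[0, 0, 0], 0], [[0, 0, 0], 0], [[0, 0, 0], 0], [[0, 0, 0], 0]], gripper=0.6)

```text
time_s: 23.82
tool_pos: [0.5829, -0.2691, 0.2861]
tool_rot: [-180.0, 0.1, -53.5]
force: [-0.6, -0.2, 0.4]
grip_width: 0.0673
```

Run:
```python
from h import *
o=env.get_obs()
for k in("time_s","tool_pos","tool_rot","force","wrist_torque","grip_width"): print(k,np.round(o[k],4))
snap("10")
crop("scene","10",175,160,235,225,10,"pics/sc17.png")
```

```text
time_s 23.8167
tool_pos [ 0.5829 -0.2691  0.2861]
tool_rot [-1.799878e+02  5.380000e-02 -5.349270e+01]
force [-0.5991 -0.1728  0.3693]
wrist_torque [0.0141 0.1938 0.005 ]
grip_width 0.0673
```

View pics/sc17.png

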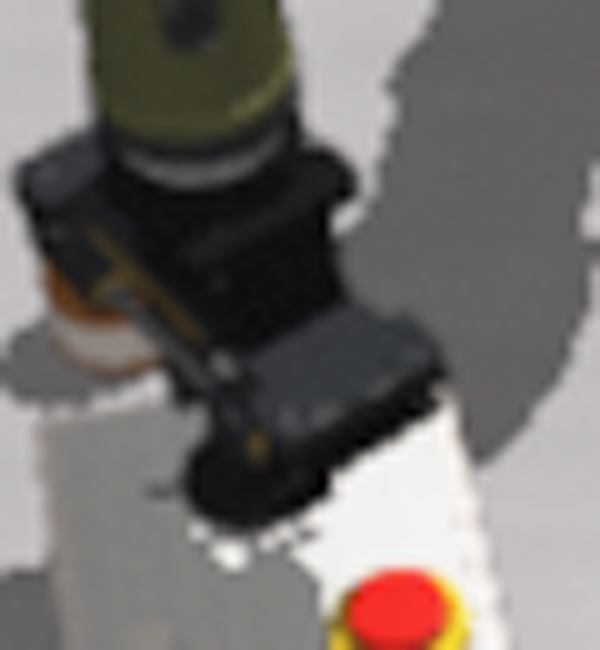

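The fingers are open and the wrist torque is back to zero, but the hand hides the knob in this view. I'll rise straight up and move clear, so I can look at the knob and the saddle.

>>> apply_moves(plan=[[[0, 0, -0.4], 0], [[0, 0, -0.8], 0], [[0, 0, -1.2], 0], [[0, 0, -1.5], 0], [[0, 0, -2.0], 0], [[0, 0, -2.0], 0], [[0, 0, -2.0], 0], [[0, 0, -2.0], 0], [[0, 0, -2.0], 0], [[0, 0, -1.0], 0], [[0, 0, 0], 0]])

```text
time_s: 24.83
tool_pos: [0.583, -0.2704, 0.4391]
tool_rot: [-179.8, -0.3, -53.5]
force: [0.6, -0.7, 0.3]
grip_width: 0.0698
```

Run:
```python
from h import *
o=env.get_obs()
for k in("time_s","qpos","tool_pos","tool_rot","force"): print(k,np.round(o[k],4))
snap("11")
crop("scene","11",160,120,270,260,5,"pics/sc18.png")
```

```text
time_s 24.8333
qpos [ -20.8976   24.6644   59.443    83.1911  -21.2842   83.7764 -105.1295]
tool_pos [ 0.583  -0.2704  0.4391]
tool_rot [-179.8154   -0.278   -53.5169]
force [ 0.558  -0.6996  0.2865]
```

View pics/sc18.png

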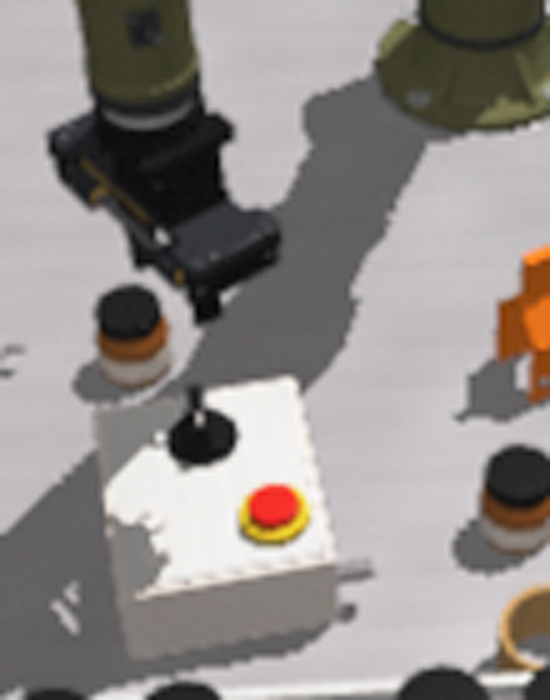

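The knob bar has returned to its rest direction at crop (196,405) and the button is still up at (275,508). I'll check the saddle and the other things against the first pictures.

Run:
```python
from h import *
def pca(a):
    c=a[:,:2].mean(0); w,v=np.linalg.eigh(np.cov((a[:,:2]-c).T)); d=v[:,-1]*np.sign(v[1,-1]); return c.round(4),np.degrees(np.arctan2(d[1],d[0])).round(1)
for n in("scene","top"):
    p0,d0=load(n,"0"); p,d=load(n,"11"); C0,C=cloud(n,d0).reshape(-1,3),cloud(n,d).reshape(-1,3)
    q=p.reshape(-1,3).astype(int)
    m=(C[:,0]>.55)&(C[:,0]<.65)&(C[:,1]>.13)&(C[:,1]<.24)&(C[:,2]>.15)&(C[:,2]<.185)
    a=C[m]; print(n,"fin",len(a),a.min(0).round(3),a.max(0).round(3),pca(a))
    m=(C[:,0]>.54)&(C[:,0]<.65)&(C[:,1]>.14)&(C[:,1]<.23)&(C[:,2]>.02)&(C[:,2]<.09)&(q.max(1)<90)
    a=C[m]; print(n,"legs",len(a),a.min(0).round(3),a.max(0).round(3))
    for nm,cc in (("jar0",(.622,-.013)),("jar1",(.39,.235)),("jar2",(.43,-.33))):
        r=[]
        for D in(C0,C):
            m=(np.hypot(D[:,0]-cc[0],D[:,1]-cc[1])<.06)&(D[:,2]>.062)&(D[:,2]<.08); r.append((m.sum(),D[m][:,:2].mean(0).round(3).tolist() if m.sum() else None))
        print("  ",nm,r)
    for nm,bx in (("knob",(.54,.63,-.31,-.23,.117,.14)),("button",(.63,.71,-.26,-.16,.108,.14))):
        for D in(C0,C):
            m=(D[:,0]>bx[0])&(D[:,0]<bx[1])&(D[:,1]>bx[2])&(D[:,1]<bx[3])&(D[:,2]>bx[4])&(D[:,2]<bx[5])
            if m.sum()>5:
                c=D[m]; w,v=np.linalg.eigh(np.cov((c[:,:2]-c[:,:2].mean(0)).T)); e=v[:,-1]*np.sign(v[0,-1]); print("  ",nm,m.sum(),c.mean(0).round(4),np.degrees(np.arctan2(e[1],e[0])).round(1))
    df=np.abs(p.astype(int)-p0).max(2)>40
    cv2.imwrite(f"pics/diff_{n}.png",(df*255).astype(np.uint8))
crop("scene","11",255,130,385,235,6,"pics/sc19.png")
crop("top","11",120,130,280,290,4,"pics/tc19.png")
```

```text
scene fin 53 [0.592 0.165 0.151] [0.61  0.201 0.175] (array([0.6032, 0.1833]), np.float64(88.4))
scene legs 145 [0.57  0.158 0.022] [0.639 0.209 0.09 ]
   jar0 [(np.int64(139), [0.629, -0.013]), (np.int64(136), [0.628, -0.013])]
   jar1 [(np.int64(14), [0.38, 0.289]), (np.int64(13), [0.378, 0.288])]
   jar2 [(np.int64(113), [0.42, -0.341]), (np.int64(113), [0.419, -0.341])]
   knob 31 [ 0.589  -0.2696  0.1242] 7.2
   knob 32 [ 0.5898 -0.2695  0.1241] 6.9
   button 8 [ 0.675  -0.2081  0.1094] 12.3
   button 8 [ 0.6745 -0.21    0.1089] -6.0
top fin 62 [0.589 0.167 0.151] [0.602 0.203 0.175] (array([0.5947, 0.1847]), np.float64(89.6))
top legs 54 [0.562 0.159 0.025] [0.626 0.208 0.089]
   jar0 [(np.int64(245), [0.62, -0.012]), (np.int64(246), [0.62, -0.011])]
   jar1 [(np.int64(20), [0.374, 0.289]), (np.int64(20), [0.374, 0.289])]
   jar2 [(np.int64(269), [0.411, -0.34]), (np.int64(266), [0.411, -0.34])]
   knob 71 [ 0.5816 -0.268   0.1258] 8.7
   button 31 [ 0.6672 -0.2086  0.1102] -82.7
   button 30 [ 0.6711 -0.2118  0.11  ] 12.3
```

View pics/sc19.png

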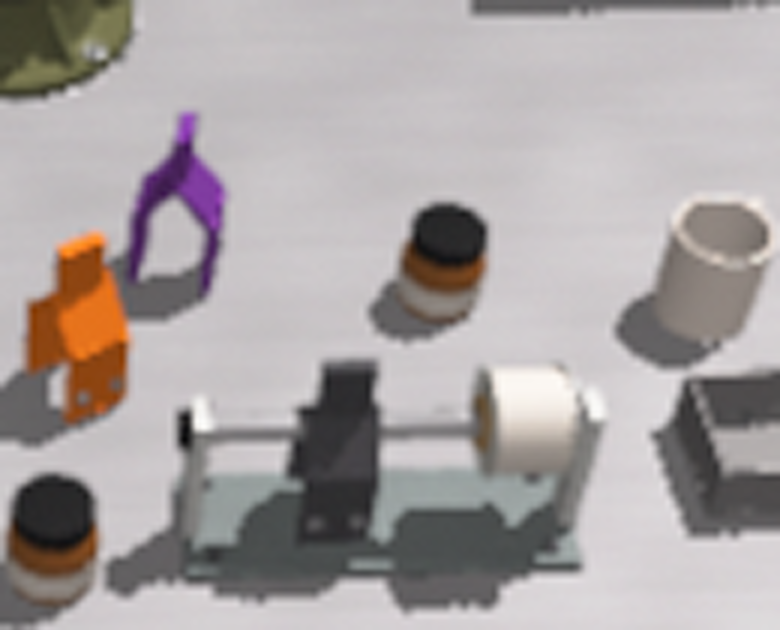

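View pics/tc19.png

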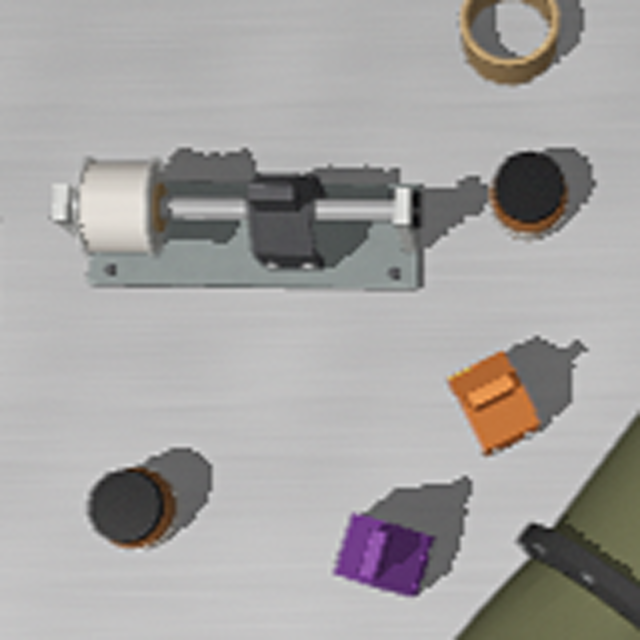

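View pics/diff_scene.png

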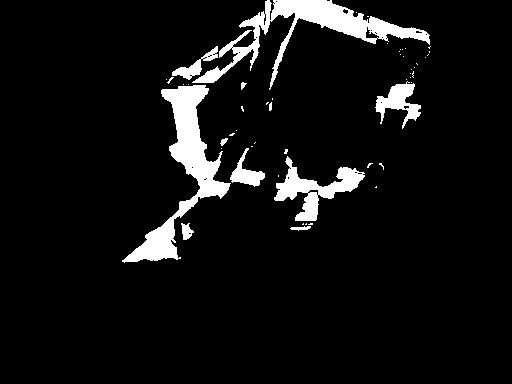

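Both views show the saddle hanging upright in the middle of the bare stretch, with its fin top at about 0.172 and its feet about 22–25 mm up. The knob angle matches the start (6.9° against 7.2°). The jars have not moved, and apart from the saddle the image difference shows only the arm and shadows. I'm handing the job in.

Run:
```python
from h import *
print(job.sign_off()); print(env.get_obs()["time_s"])
```

```text
the job is handed in; nothing more can be done
None
the job is handed in; nothing more can be done
```

The job is done and handed in, with the robot's clock at about 25 s of the 67 s allowed.

**Saddle:** I gripped the dark saddle by its fin and lowered it in sub-millimetre steps onto the middle of the bare stretch. I let go only once the wrist force showed the bar carrying its full weight. First contact showed the saddle about 4–5 mm too far in +x, and I corrected that by force before seating it. In the last pictures it hangs upright, with its fin top about 172 mm high and its feet about 22–25 mm up.

**Knob:** I turned it clockwise until the torque jumped from 0.19 to 0.53 N m at about 61.5°, which is the hard stop. I held it there for roughly 0.7–0.8 s, a little over the half second asked, then opened the fingers at the stop. It sprang back, reading 6.9° in the scene view against 7.2° at the start.

**Everything else:** The jar positions match the first pictures within 2 mm. In the scene view, only the saddle, the arm and shadows changed. The stop button was not touched, and the hand is clear of everything.

**Checks that disagreed:**
- The two cameras differ by about 5–8 mm in x, so triangulated heights came out about 6 mm low. I relied on depth heights, the arm's own position and the contact forces instead.
- In the last top view the arm hid the knob, so only the scene camera confirmed that it came back to rest.

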